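# Pack the book scanner's corner squares and clip in the keeper bar

### The arm

A 7-joint arm with a two-finger parallel gripper is mounted at the origin on the work surface. World frame = base frame: x ahead of the robot, y to its left, z up, the work surface at z = 0. Lengths are in m, angles in rad, forces in N, time in s.
With the tool pointing down it reaches from about 0.425 to 0.925 m from the base axis. Payload 6.8 kg.
Tool frame: the origin (TCP) lies midway between the tips of the shut fingers; the grasp point (between the pads) lies 19 mm behind it; z points along the fingers, y is the direction in which the jaws open and shut (so a half turn about z gives the same grasp; the last joint's range is limited). The gripper opens to 85 mm and grips with 20 to 120 N. Pads are 22 mm wide; open, the fingers measure 114 mm over their backs; the gripper's body (76 mm by 85 mm) begins 54 mm behind the grasp point. The pads swing forward as they close: fully open they stand 13 mm farther back than shut.
Start: joints at [1.055, 0.477, 0.022, 1.555, -0.011, 1.109, -0.083], TCP at [0.268, -0.62, 0.21] pointing down, gripper open.
Joint ranges: [-2.96, 2.96], [-0.34, 2.1], [-1.41, 1.46], [0.24, 2.44], [-1.37, 4.51], [0.17, 1.92], [-2.96, 2.96]. Speed limits (rad/s): [2.39, 2.39, 3.14, 3.14, 3.14, 3.14, 3.14].

### API

Orientations are given as a rotation vector (axis times angle).
In Python, from bench import r gives the robot as it stands. The module is installed in compiled form; this text tells all that it offers.
- The arm moves only by the tool apply_moves, never from a script. Its argument "plan" is a list that holds one entry, the list of rows, each a list of 7 numbers: the turn, a rotation vector about the tool's x, y, z scaled (see below), then the shift along the tool's x, y, z scaled (see below), then the closure, from -1 (fully open) to 1 (shut). In form: [[[wx, wy, wz, tx, ty, tz, grip], ...]]. A call has 1 to 12 rows; each row is the pose to reach, as a shift and turn from the pose commanded when the call began, along the tool's axes at that moment, turning the shorter way round; what a row does not reach only later rows make up. The controller multiplies each number of a shift by 0.4 m and each number of a turn by 180 degrees. A row lasts 1/12 s, in which the tool goes at most 41.7 mm and 7.16 degrees, less where a joint would pass 70% of its speed; a pose out of reach is approached as far as the arm can. A call with a number of a shift or a turn outside -1 to 1 is refused whole. A call with a gripper value outside its range is refused whole. The fingers move at their own pace and stop on an object; "force" is the grip in N (left out, the last holds). Time passes only in rows, so rows that repeat a pose let the fingers close. It gives the time, the measured TCP pose, the force and the opening at its end, in the units of the state.
- r.get_obs(): the state, without advancing time (a new reading comes with each control period).
- r.grab_frame(name): name is "scene" or "top"; returns a dict with "pixels" (480x640x3 uint8, blue, green, red), "fx", "fy", "cx", "cy" (pixels), "k1" (the pictures are not rectified: a ray, as slopes to the right and down, at radius r is drawn at 1 + k1 r^2 times it, then the intrinsics apply), "pose" (4x4, takes a point from camera to world coordinates). Camera axes: x right, y up, looking along -z (the intrinsics and any distortion apply to the point x, -y, -z); pixel columns grow to the right and rows downward; lengths in m; the calibration is good to about 2 mm. A picture is of the moment at which its call begins. There is no depth.
- r.hand_in(): hands the job in, once; it reports no verdict.
The state is a dict: "clock": time; "joints": joint angles; "qvel": joint speeds; "tau": joint torques, N m; "tcp_pos": TCP position; "orientation": TCP orientation; "contact_force": force on the tool from outside, world axes, zero at the start; "moment": the same for the moment, N m; "grip_width": finger opening in m.
Only numpy, scipy, OpenCV 4.12 (cv2) and the standard library are available. Lean on these libraries where they do the work, as an engineer would, in place of code of your own. Each camera call takes 0.05 s, during which the arm holds its last target. There are 200 camera calls.

### The job

Pack the scanner's alignment set into its grey tray: lay both black L-shaped corner squares (one lies on the desk, the other stands in the metal rack) flat on the tray floor, fins up, turned so that together they leave the rectangular window in the middle. Then press the white keeper bar down into that window, across the tray, until the orange hooks at both ends have clicked over it. Leave the set packed and the other things on the desk where they are.

Things in the scene. Friction and masses are not known exactly. Their poses are not given: they have to be found in the camera images.
- tray: Grey tray, fixed. Origin: centre of underside, z up, x along its long side. Inside 184 (x) by 153 (y) mm, floor 4 mm above the desk; walls upright to 9 mm, then flared outward 4 mm up to 15 mm, 8 mm thick in all; 24 mm wide orange spring hook amid each short side. One square fits per seat, 4 mm play along x, 5.5 along y; between them stays a 76 by 52 mm window in the centre for the keeper's block.
- seat_a (a point): Point on the tray floor where a square's origin comes to lie when its x and y axes point the way of the tray's x and y axes; 10 mm to -x and 47 mm to -y of the tray's centre. Axes as the tray's.
- seat_b (a point): Point on the tray floor where the other square's origin comes to lie, that square being turned half a turn (its x and y axes opposite to the tray's); 10 mm to +x and 47 mm to +y of the tray's centre. Axes as the tray's.
- seat_keeper (a point): Where the keeper's origin comes to lie when it is fully home: tray centre, 1 mm above the tray floor (5 mm above the desk). Axes as the tray's.
- square_blue: Black L-shaped plate 12 mm thick, 180 g, blue grip fin; starts flat on the desk, fin up. Origin on the back face under the fin's centre; z is the plate's normal, towards the fin. Strip: x -80 to 100, y -28 to 21 mm. Leg: x -68 to -28 mm, from the strip to y = 70.5 mm. Fin: 44 mm along x, 12 mm thick along y, z = 12 to 43 mm. Centre of mass near the origin.
- square_green: Same plate and frame, green fin. Starts standing on its long strip edge in the rack: y axis up, leg top 103.5 mm above the desk, fin pointing sideways (to the rack's -y). There it can be taken from above by the leg's top, 12 mm across; it has to be laid flat on the desk, fin up, and taken again by its fin to go into the tray.
- keeper: White bar with grey patches, red fin, 150 g, lying fin up. Origin: centre of underside; x along the bar, z up. Block 66 (x) by 44 (y) mm, z = 0 to 11; bar 180 by 46 mm, z = 11 to 21; fin 12 mm thick along x, 40 mm along y, z = 21 to 52 mm. Same either way round. Home, the bar lies on both squares' legs, ends under the hooks' noses; takes 8 to 20 N straight down, one end may click first.
- rack: Bare metal rack, fixed: base 190 (x) by 80 (y) by 5 mm with an upright slot along x between four prongs, 28 mm wide along x at x = -72 and 72 mm, tops 45 mm above the desk; slot 15 mm wide. Origin: centre of the underside.
- hook_left (a joint): Orange spring hook at the tray's -x end, hinged at the floor: 0 rad upright at rest, grows as it bends outward (about 0.2 as the bar passes). Nose 6 mm inside the wall line, its underside about 28 mm above the desk; it springs back over the bar with a click. Hook top 43 mm above the desk.
- hook_right (a joint): The same hook at the tray's +x end.
- tumbler: Green insulated tumbler, 80 mm across, 170 mm high; origin under its centre. Leave it alone.
- paper_roll: White paper roll standing, 104 mm across, 100 mm high; origin under its centre. Leave it alone.
- mouse: Black computer mouse, 105 by 60 by 33 mm; origin under its centre. Leave it alone.
- note_pad: Yellow note pad, 76 by 76 by 16 mm; origin under its centre. Leave it alone.
- loupe: Glass dome loupe, 70 mm across, 42 mm high; origin under its centre. Leave it alone.
- eraser_block: Tan cork block, 90 by 45 by 35 mm; origin under its centre. Leave it alone.
There are look-alikes about, which are no part of the job. Leave any pink or red look-alike of the square_blue alone.

How it is judged:
By the outcome, as a careful person would: the job done as asked, in the order asked, and still so for the second after the job is handed in, with the robot touching nothing.
It also fails if it takes over 72 s, if anything falls off the work surface, if the arm or the gripper's body presses on something with over 40 N, if the wrist force passes 120 N, or if a joint passes its speed limit or range.

## Working session

There is one attempt and no reset: what is moved stays moved. The work goes in short steps, Python scripts to look and compute and a tool call to move; the robot and the scene stay as the last step left them, time stands still between calls to the robot, and variables do not carry over. Pictures are saved under pics/ and viewed, on a budget of 10 in all, crops included, one or two more only if the job needs it, and the job is handed in when it is done.

Besides the shell and the picture viewer there is one more tool, called after "Request:" as name([rows], argument=value, ...), one row to a line, values as JSON. apply_moves: Moves the arm, as the interface text tells. Its arguments: {"type":"object","properties":{"plan":{"type":"array","items":{"type":"array","items":{"type":"array","items":{"type":"number","minimum":-1,"maximum":1}}}},"force":{"type":"number"}},"required":["plan"]}

```bash
mkdir -p pics; cat > h.py <<'E'
import numpy as np, cv2, pickle
from bench import r
def grab(name,save=None):
    f=r.grab_frame(name)
    pickle.dump({k:f[k] for k in f},open(f'{name}.pkl','wb'))
    if save: cv2.imwrite(f'pics/{save}.png',f['pixels'])
    return f
def load(name): return pickle.load(open(f'{name}.pkl','rb'))
def D(f): return np.array([[f['fx'],0,f['cx']],[0,f['fy'],f['cy']],[0,0,1.]]),np.array([f['k1'],0,0,0.])
def p2w(f,uv,z):
    K,d=D(f); P=np.array(f['pose'])
    uv=np.array(uv,float).reshape(-1,1,2)
    n=cv2.undistortPoints(uv,K,d,None,None).reshape(-1,2)
    ray=np.c_[n[:,0],-n[:,1],-np.ones(len(n))]@P[:3,:3].T
    z=np.broadcast_to(z,len(n)); t=(z-P[2,3])/ray[:,2]
    return P[:3,3]+ray*t[:,None]
def w2p(f,X):
    K,d=D(f); P=np.array(f['pose'])
    c=(np.array(X,float).reshape(-1,3)-P[:3,3])@P[:3,:3]
    c=c*[1,-1,-1]
    return cv2.projectPoints(c.reshape(-1,1,3),np.zeros(3),np.zeros(3),K,d)[0].reshape(-1,2)
E
python3 - <<'E'
from h import *
for n in('top','scene'):
    f=grab(n,n+'0'); print(n,f['fx'],f['cx'],f['cy'],f['k1'],np.round(f['pose'],3).tolist())
print(r.get_obs())
E
```

```text
top 550.1213132084233 319.0335904486887 241.13667695299486 0.01236817087042515 [[-0.017, 0.991, -0.133, 0.261], [-1.0, -0.018, -0.008, -0.114], [-0.01, 0.133, 0.991, 1.678], [0.0, 0.0, 0.0, 1.0]]
scene 532.9615118346802 329.7900806314239 243.8954435284667 -0.10113343138177762 [[0.79, -0.524, 0.319, 0.991], [0.613, 0.662, -0.43, -0.773], [0.014, 0.536, 0.844, 1.305], [0.0, 0.0, 0.0, 1.0]]
{'clock': 0.1, 'joints': array([ 1.05491277,  0.47775452,  0.02236035,  1.55631386, -0.01149494,
        1.10930966, -0.08307816]), 'qvel': array([-0.00089439, -0.00311807,  0.000298  , -0.00134864, -0.00033818,
       -0.00040332, -0.0005059 ]), 'tau': array([ 4.87750236e-03, -5.97761786e+01,  1.61429219e+00, -2.81953096e+01,
        1.29552896e-02,  5.08534518e-03,  3.60818575e-06]), 'tcp_pos': array([ 0.26744598, -0.61915295,  0.2094148 ]), 'orientation': array([-3.07495116e+00, -6.35838290e-01,  7.30889302e-04]), 'contact_force': array([-0.21206817,  0.25081323, -0.54642857]), 'moment': array([ 0.00553736,  0.04735732, -0.0113153 ]), 'grip_width': 0.08536514367962185}
```

View pics/top0.png

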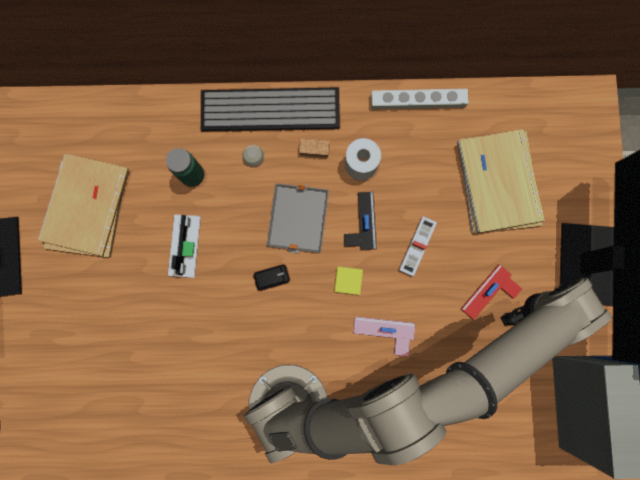

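View pics/scene0.png

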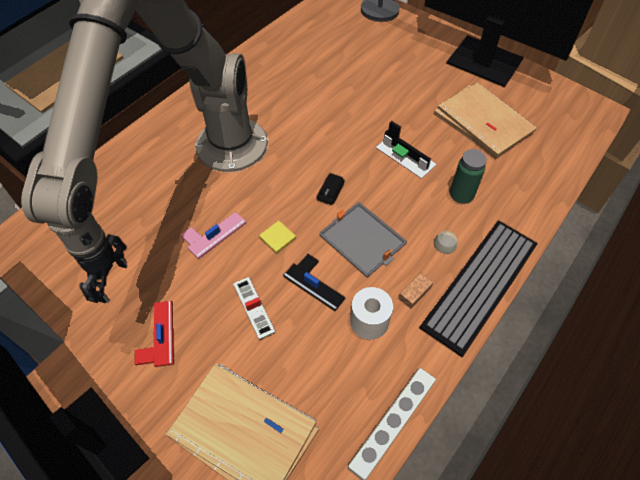

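Candidates for square_blue: black (top 367,220), pink look-alike (385,330), red look-alike (490,292). The description says black, so I choose (367,220). The keeper is (418,246), not the power strip at (420,98). Green is in the rack at (185,245). The tray is at (298,219). Next, close crops.

```bash
cat >> h.py <<'E'
def tiles(spec,save,s=4,w=100,h=75):
    # spec: list of (name,u0,v0) top-left corners; ticks each 10 px
    T=[]
    for n,u,v in spec:
        c=load(n)['pixels'][v:v+h,u:u+w]
        c=cv2.resize(c,None,fx=s,fy=s,interpolation=cv2.INTER_CUBIC)
        c=cv2.convertScaleAbs(c,alpha=1.3,beta=15)
        for k in range(0,w,10):
            cv2.line(c,(k*s,0),(k*s,6 if (u+k)%50 else 14),(255,255,0),1)
            if k%20==0: cv2.putText(c,str(u+k),(k*s+1,16),0,.33,(255,255,0),1)
        for k in range(0,h,10):
            cv2.line(c,(0,k*s),(6,k*s),(255,255,0),1); 
            if k: cv2.putText(c,str(v+k),(8,k*s+4),0,.33,(255,255,0),1)
        c[-1]=255;c[:,-1]=255
        T.append(c)
    rows=[np.hstack(T[i:i+2]) for i in range(0,len(T),2)]
    cv2.imwrite(f'pics/{save}.png',np.vstack(rows))
E
python3 - <<'E'
from h import *
tiles([('top',250,180),('top',320,185),('top',370,210),('top',135,210)],'t1')
tiles([('scene',313,200),('scene',265,245),('scene',205,270),('scene',360,110)],'t2')
E
```

```text
(no output)
```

View pics/t1.png

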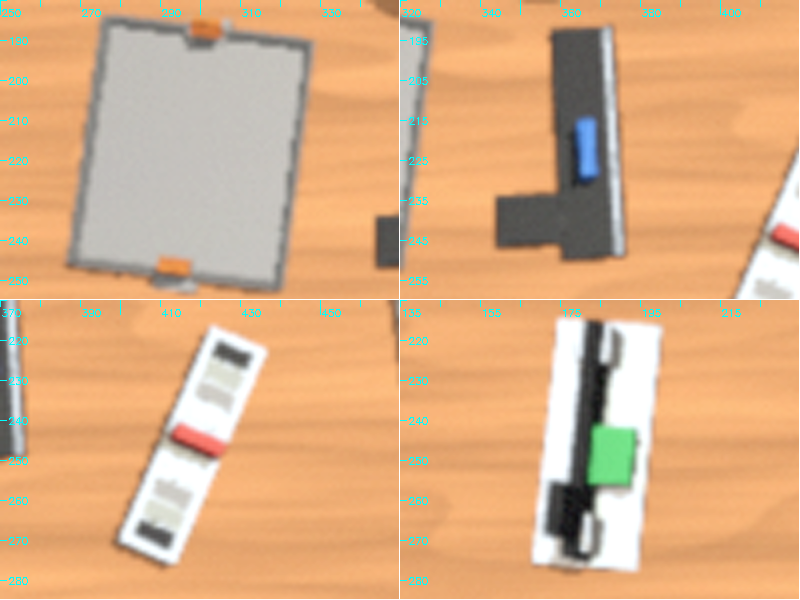

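View pics/t2.png

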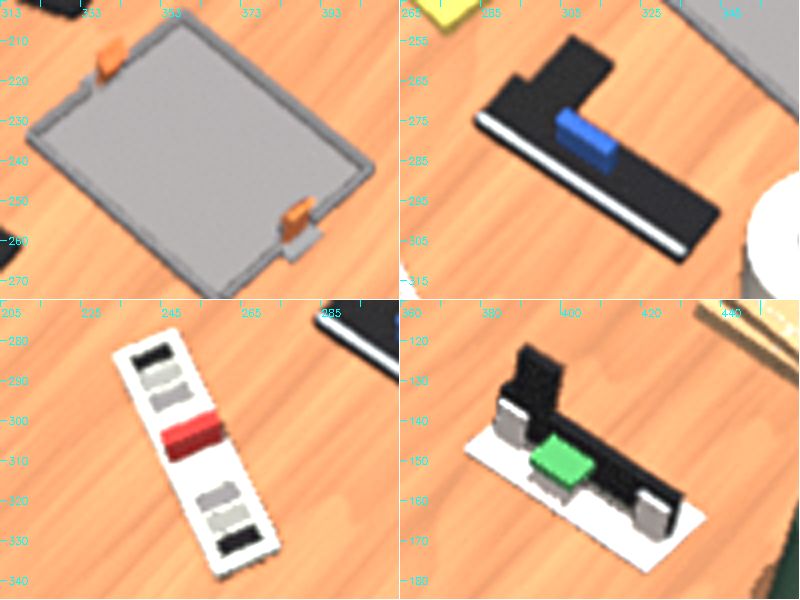

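```bash
cat > fit.py <<'E'
from h import *
from scipy.optimize import least_squares
def fit(obs,x0):
    F={n:load(n) for n,_,_ in obs}
    def res(p):
        c,s=np.cos(p[2]),np.sin(p[2]);R=np.array([[c,-s,0],[s,c,0],[0,0,1]])
        return np.concatenate([(w2p(F[n],R@np.array(l)/1000+[p[0],p[1],0])-uv).ravel() for n,l,uv in obs])
    s=least_squares(res,x0,loss='soft_l1'); return s.x,res(s.x).reshape(-1,2)
E
python3 - <<'E'
from fit import *
O={}
O['tray']=[('top',(100,84.5,15),(275.75,184.25)),('top',(100,-84.5,15),(328,190.25)),('top',(-100,84.5,15),(267,246.25)),('top',(-100,-84.5,15),(320,252.75)),
 ('scene',(-100,-84.5,15),(320,234.25)),('scene',(100,84.5,15),(406.5,242)),('scene',(-100,84.5,15),(358,202.5))]
O['blue']=[('top',(100,21,12),(358.25,192.5)),('top',(-80,21,12),(360.5,250)),('top',(100,-28,12),(373,192)),('top',(-80,-28,12),(376.25,248.75)),('top',(-28,70.5,12),(344.25,234.25)),('top',(-68,70.5,12),(344.25,246.5)),
('scene',(-68,70.5,12),(308,253.75)),('scene',(-28,70.5,12),(318.5,261.5)),('scene',(100,21,12),(345.25,298)),('scene',(-80,21,12),(294.25,263.75)),('scene',(-80,-28,12),(284,274.25))]
O['keeper']=[('top',(90,23,21),(422.5,216.5)),('top',(90,-23,21),(437,222)),('top',(-90,23,21),(398.5,270.5)),('top',(-90,-23,21),(413.5,276.5)),
('scene',(-90,-23,21),(233.25,283.25)),('scene',(-90,23,21),(249,277)),('scene',(90,23,21),(275.25,332)),('scene',(90,-23,21),(259.5,338))]
O['rack']=[('top',(95,40,5),(174.25,214.75)),('top',(95,-40,5),(200.5,216.25)),('top',(-95,40,5),(168.25,275.75)),('top',(-95,-40,5),(194.5,277.75)),
('scene',(-95,-40,5),(376.5,147)),('scene',(95,40,5),(436.5,164.5)),('scene',(95,-40,5),(421.75,178.25))]
for k,x0 in dict(tray=(.55,-.05,0),blue=(.55,-.25,0),keeper=(.5,-.4,0),rack=(.5,.3,0)).items():
    for cams in (('top','scene'),('top',),('scene',)):
        p,e=fit([o for o in O[k] if o[0] in cams],x0); print(k,cams,np.round(p,4),np.abs(e).max().round(1), np.round(e,1).tolist() if len(cams)>1 else '')
E
```

```text
tray ('top', 'scene') [ 0.56   -0.0382 -0.1457] 3.1 [[-0.2, -2.1], [1.8, -1.4], [-0.5, -0.5], [1.5, 0.0], [-3.1, -2.0], [0.4, -1.2], [-0.3, -2.1]]
tray ('top',) [ 0.557  -0.0361 -0.1436] 1.1 
tray ('scene',) [ 0.5658 -0.0413 -0.134 ] 2.3 
blue ('top', 'scene') [ 0.5387 -0.2462  0.0148] 2.1 [[-0.1, -1.3], [0.0, -1.0], [1.0, -1.3], [0.4, -0.2], [-0.6, -1.6], [-0.1, -0.8], [-0.6, -1.2], [0.0, -1.6], [-0.4, -0.8], [-1.2, -1.5], [-2.1, 0.1]]
blue ('top',) [ 0.5356 -0.2458  0.023 ] 0.7 
blue ('scene',) [ 0.5423 -0.2475  0.011 ] 1.3 
keeper ('top', 'scene') [ 0.4659 -0.3997 -0.4425] 1.4 [[0.0, -1.1], [-0.5, -0.4], [0.6, -1.4], [-0.3, -1.1], [-0.4, -0.5], [-0.5, -0.8], [-0.4, -1.2], [-1.0, 0.1]]
keeper ('top',) [ 0.4628 -0.3997 -0.4421] 0.7 
keeper ('scene',) [ 0.4683 -0.4001 -0.4411] 0.8 
rack ('top', 'scene') [ 0.4809  0.3131 -0.0819] 1.5 [[0.3, -0.8], [-0.2, -0.7], [0.1, -0.6], [-0.1, -0.9], [-1.5, -0.5], [-0.6, -1.2], [-0.7, -1.0]]
rack ('top',) [ 0.4786  0.3131 -0.0817] 0.3 
rack ('scene',) [ 0.4856  0.3124 -0.0991] 0.4
```

```bash
python3 - <<'E'
from fit import *
O={}
def tray(a,b): return [('top',(a,b,15),(275.75,184.25)),('top',(a,-b,15),(328,190.25)),('top',(-a,b,15),(267,246.25)),('top',(-a,-b,15),(320,252.75)),
 ('scene',(-a,-b,15),(320,234.25)),('scene',(a,b,15),(406.5,242)),('scene',(-a,b,15),(358,202.5))]
O['blue']=[('top',(100,21,12),(358.25,192.5)),('top',(-80,21,12),(360.5,250)),('top',(100,-28,12),(373,192)),('top',(-80,-28,12),(376.25,248.75)),('top',(-28,70.5,12),(344.25,234.25)),('top',(-68,70.5,12),(344.25,246.5)),
('scene',(-68,70.5,12),(308,253.75)),('scene',(-28,70.5,12),(318.5,261.5)),('scene',(100,21,12),(345.25,298)),('scene',(-80,21,12),(294.25,263.75)),('scene',(-80,-28,12),(284,274.25))]
O['keeper']=[('top',(90,23,21),(422.5,216.5)),('top',(90,-23,21),(437,222)),('top',(-90,23,21),(398.5,270.5)),('top',(-90,-23,21),(413.5,276.5)),
('scene',(-90,-23,21),(233.25,283.25)),('scene',(-90,23,21),(249,277)),('scene',(90,23,21),(275.25,332)),('scene',(90,-23,21),(259.5,338))]
O['rack']=[('top',(95,40,5),(174.25,214.75)),('top',(95,-40,5),(200.5,216.25)),('top',(-95,40,5),(168.25,275.75)),('top',(-95,-40,5),(194.5,277.75)),
('scene',(-95,-40,5),(376.5,147)),('scene',(95,40,5),(436.5,164.5)),('scene',(95,-40,5),(421.75,178.25))]
for a,b in((100,84.5),(98,82),(96,80.5)): O['tray',a,b]=tray(a,b)
for k in O:
    for cams in (('top','scene'),('top',),('scene',)):
        p,e=fit([(n,l,np.array(uv)-.375) for n,l,uv in O[k] if n in cams],(.5,0,0)); print(k,cams,np.round(p,4),np.abs(e).max().round(1), np.round(e,1).tolist() if len(cams)>1 else '')
E
```

```text
blue ('top', 'scene') [ 0.5384 -0.2455  0.0162] 1.6 [[-0.0, -0.8], [0.2, -0.5], [1.1, -0.9], [0.5, 0.2], [-0.5, -1.1], [0.1, -0.4], [-0.2, -1.0], [0.4, -1.4], [0.0, -0.7], [-0.7, -1.3], [-1.6, 0.3]]
blue ('top',) [ 0.5368 -0.2447  0.0231] 0.7 
blue ('scene',) [ 0.5408 -0.2472  0.0111] 1.3 
keeper ('top', 'scene') [ 0.4654 -0.3992 -0.4409] 1.1 [[0.2, -0.5], [-0.3, 0.1], [0.9, -0.8], [-0.0, -0.6], [-0.0, -0.3], [-0.2, -0.6], [0.0, -1.1], [-0.6, 0.2]]
keeper ('top',) [ 0.464  -0.3986 -0.442 ] 0.7 
keeper ('scene',) [ 0.4668 -0.3999 -0.4408] 0.7 
rack ('top', 'scene') [ 0.481   0.314  -0.0848] 0.9 [[0.5, -0.5], [-0.1, -0.3], [0.1, -0.3], [-0.1, -0.5], [-0.9, -0.3], [-0.1, -0.9], [-0.2, -0.7]]
rack ('top',) [ 0.4798  0.3143 -0.0817] 0.3 
rack ('scene',) [ 0.4838  0.313  -0.0991] 0.4 
('tray', 100, 84.5) ('top', 'scene') [ 0.5602 -0.0376 -0.1413] 2.6 [[-0.1, -1.7], [1.8, -1.2], [-0.2, -0.1], [1.8, 0.2], [-2.6, -1.6], [1.0, -1.1], [0.0, -1.8]]
('tray', 100, 84.5) ('top',) [ 0.5582 -0.035  -0.1435] 1.1 
('tray', 100, 84.5) ('scene',) [ 0.5642 -0.041  -0.134 ] 2.3 
('tray', 98, 82) ('top', 'scene') [ 0.5598 -0.0361 -0.141 ] 2.1 [[0.1, -0.8], [0.4, -0.5], [0.2, -0.5], [0.6, -0.4], [-1.3, -2.1], [0.0, -1.4], [0.1, -1.4]]
('tray', 98, 82) ('top',) [ 0.5581 -0.035  -0.1413] 0.3 
('tray', 98, 82) ('scene',) [ 0.5643 -0.0398 -0.1311] 0.9 
('tray', 96, 80.5) ('top', 'scene') [ 0.5601 -0.0361 -0.1393] 1.8 [[0.4, -0.2], [-0.2, -0.1], [0.8, -1.1], [0.2, -1.3], [-0.4, -1.8], [-0.7, -1.5], [0.2, -0.7]]
('tray', 96, 80.5) ('top',) [ 0.558  -0.035  -0.1415] 0.6 
('tray', 96, 80.5) ('scene',) [ 0.564  -0.0393 -0.1309] 0.7
```

```bash
cat > pl.py <<'E'
import numpy as np, json, os
from scipy.spatial.transform import Rotation as Rn, Slerp
def tool(psi,tilt=0,az=0):
    """tool down with tool-x azimuth psi; then tilted so that tool z leans from down toward azimuth az by tilt"""
    c,s=np.cos(psi),np.sin(psi)
    R=Rn.from_matrix([[c,s,0],[s,-c,0],[0,0,-1]])
    return Rn.from_rotvec(tilt*np.array([np.sin(az),-np.cos(az),0]))*R
def cmd():
    if os.path.exists('cmd.json'):
        d=json.load(open('cmd.json')); return np.array(d['p']),Rn.from_rotvec(d['o'])
    return np.array([.268,-.62,.21]),Rn.from_rotvec([-3.07495,-.635838,0])
def calls(wps,save=True):
    """wps: list of calls; each call a list of (pos,Rot,grip,nrows). prints rows"""
    p,R=cmd()
    for wl in wps:
        p0,R0=p,R; rows=[]; cp,cR=p,R
        for pos,rot,g,n in wl:
            pos=np.array(pos,float); S=Slerp([0,1],Rn.concatenate([cR,rot]))
            for k in range(1,n+1):
                q=cp+(pos-cp)*k/n; Q=S(k/n)
                w=(R0.inv()*Q).as_rotvec()/np.pi; t=R0.inv().apply(q-p0)/.4
                rows.append([round(float(v),3)+0. for v in (*w,*t,g)])
            cp,cR=pos,rot
        last=np.array(rows[-1]); p=p0+R0.apply(last[3:6]*.4); R=R0*Rn.from_rotvec(last[:3]*np.pi)
        assert len(rows)<=12 and np.abs(rows).max()<=1
        print(len(rows),json.dumps(rows).replace(' ',''))
    if save: json.dump(dict(p=p.tolist(),o=R.as_rotvec().tolist()),open('cmd.json','w'))
    print('end',np.round(p,4))
E
python3 - <<'E'
from pl import *
a=tool(.02)
calls([[([.5385,-.2455,.12],a,-1,12)],[([.5385,-.2455,.12],a,-1,1),([.5385,-.2455,.018],a,-1,5),([.5385,-.2455,.018],a,1,6)]])
E
```

```text
12 [[0.0,0.0,0.01,0.083,-0.049,0.019,-1.0],[0.0,0.0,0.021,0.165,-0.098,0.038,-1.0],[0.0,0.0,0.031,0.248,-0.148,0.057,-1.0],[0.0,0.0,0.041,0.331,-0.197,0.075,-1.0],[0.0,0.0,0.051,0.413,-0.246,0.094,-1.0],[0.0,0.0,0.062,0.496,-0.295,0.113,-1.0],[0.0,0.0,0.072,0.579,-0.345,0.132,-1.0],[0.0,0.0,0.082,0.661,-0.394,0.151,-1.0],[0.0,0.0,0.093,0.744,-0.443,0.17,-1.0],[0.0,0.0,0.103,0.827,-0.492,0.189,-1.0],[0.0,0.0,0.113,0.909,-0.542,0.207,-1.0],[-0.001,0.0,0.123,0.992,-0.591,0.226,-1.0]]
12 [[0.0,0.0,0.0,0.0,0.0,0.0,-1.0],[0.0,0.0,0.0,0.0,0.0,0.051,-1.0],[0.0,0.0,0.0,0.0,0.0,0.102,-1.0],[0.0,0.0,0.0,0.0,0.0,0.153,-1.0],[0.0,0.0,0.0,0.0,0.0,0.204,-1.0],[0.0,0.0,0.0,0.0,0.0,0.255,-1.0],[0.0,0.0,0.0,0.0,0.0,0.255,1.0],[0.0,0.0,0.0,0.0,0.0,0.255,1.0],[0.0,0.0,0.0,0.0,0.0,0.255,1.0],[0.0,0.0,0.0,0.0,0.0,0.255,1.0],[0.0,0.0,0.0,0.0,0.0,0.255,1.0],[0.0,0.0,0.0,0.0,0.0,0.255,1.0]]
end [ 0.5385 -0.2456  0.0181]
```

Request:
apply_moves([
  [[0,0,0.041,0.331,-0.197,0.075,-1],[0,0,0.082,0.661,-0.394,0.151,-1],[0,0,0.123,0.992,-0.591,0.226,-1],[0,0,0.123,0.992,-0.591,0.226,-1],[0,0,0.123,0.992,-0.591,0.226,-1],[0,0,0.123,0.992,-0.591,0.226,-1],[0,0,0.123,0.992,-0.591,0.226,-1],[0,0,0.123,0.992,-0.591,0.226,-1],[0,0,0.123,0.992,-0.591,0.226,-1],[0,0,0.123,0.992,-0.591,0.226,-1],[0,0,0.123,0.992,-0.591,0.226,-1],[0,0,0.123,0.992,-0.591,0.226,-1]],
])

```text
clock: 1.1
tcp_pos: [0.5417, -0.2372, 0.1185]
orientation: [-3.137, -0.047, -0.001]
contact_force: [0.4, 1.0, -0.1]
grip_width: 0.0855
```

```bash
python3 - <<'E'
from h import *
grab('top');grab('scene')
o=r.get_obs();print(o['clock'],o['tcp_pos'],o['orientation'],o['qvel'].round(3),o['joints'].round(3))
tiles([('top',320,185),('scene',265,210)],'t3')
f=load('top');g=load('scene')
print(w2p(f,o['tcp_pos']),w2p(g,o['tcp_pos']))
E
```

```text
1.2 [ 0.53990168 -0.24076162  0.11887753] [-3.13898790e+00 -4.46399907e-02  1.22756277e-03] [ 0.055 -0.018  0.068  0.006  0.018  0.013  0.03 ] [ 0.344  0.443 -0.037  1.842  0.018  0.859 -1.244]
[[367.16420901 216.35980566]] [[311.9193855 261.9691429]]
```

View pics/t3.png

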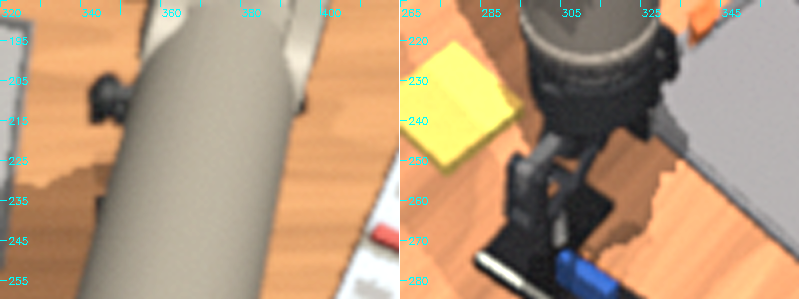

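Request:
apply_moves([
  [[0,0,0,0,0,0.06,-1],[0,0,0,0,0,0.12,-1],[0,0,0,0,0,0.12,-1],[0,0,0,0,0,0.12,-1]],
])

```text
clock: 1.53
tcp_pos: [0.5363, -0.2465, 0.0712]
orientation: [-3.141, -0.03, 0.005]
contact_force: [0.4, -0.2, 0.5]
grip_width: 0.0854
```

Request:
apply_moves([
  [[0,0,0,0,0,0.07,-1],[0,0,0,0,0,0.133,-1],[0,0,0,0,0,0.133,-1],[0,0,0,0,0,0.133,1],[0,0,0,0,0,0.133,1],[0,0,0,0,0,0.133,1],[0,0,0,0,0,0.133,1],[0,0,0,0,0,0.133,1]],
], force=60)

```text
clock: 2.2
tcp_pos: [0.539, -0.2457, 0.02]
orientation: [3.141, 0.034, 0.003]
contact_force: [-0.6, 1.0, 0.2]
grip_width: 0.0258
```

Request:
apply_moves([
  [[0,0,0,0,0,0,1],[0,0,0,0,0,0,1],[0,0,0,0,0,0,1],[0,0,0,0,0,-0.08,1],[0,0,0,0,0,-0.16,1],[0,0,0,0,0,-0.2,1],[0,0,0,0,0,-0.2,1],[0,0,0,0,0,-0.2,1]],
])

```text
clock: 2.87
tcp_pos: [0.5384, -0.2454, 0.099]
orientation: [3.141, 0.033, 0.002]
contact_force: [-1.0, 1.0, -2.9]
grip_width: 0.0084
```

```bash
python3 - <<'E'
from h import *
grab('top');grab('scene')
o=r.get_obs();print(o['clock'],o['tcp_pos'],o['orientation'],o['contact_force'],o['grip_width'])
tiles([('top',320,185),('scene',265,220)],'t4')
E
```

```text
2.9667 [ 0.53696171 -0.24481104  0.09718376] [-3.14049261 -0.03371904  0.00404457] [ 0.04455309  0.697197   -2.19104089] 0.008391845496085168
```

View pics/t4.png

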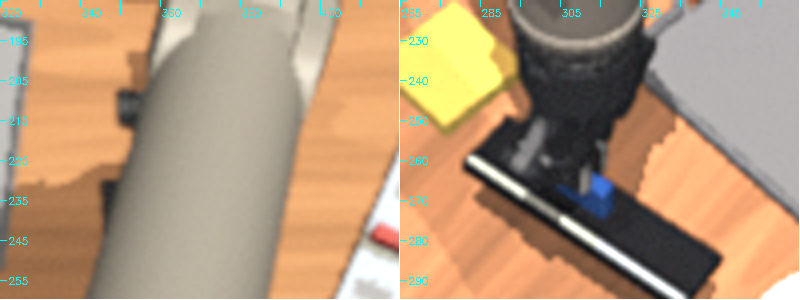

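```bash
python3 - <<'E'
from fit import *
z=12+78.5
for s in (0,-1.5,1.5):
  ob=[('scene',(100,21,z+s),(344.9,284.1)),('scene',(-80,-28,z+s),(280.6,259.4)),('scene',(-80,21,z+s),(292.1,248.9))]
  p,e=fit(ob,(.54,-.24,.02));print(p.round(4),e.round(1).tolist())
E
```

```text
[ 0.539  -0.2474 -0.0045] [[0.5, 0.4], [-0.5, 0.4], [-0.0, -1.4]]
[ 0.5384 -0.2468 -0.0043] [[0.5, 0.4], [-0.5, 0.4], [-0.0, -1.3]]
[ 0.5396 -0.2481 -0.0047] [[0.6, 0.4], [-0.5, 0.4], [-0.1, -1.4]]
```

```bash
python3 - <<'E'
from pl import *
json.dump(dict(p=[.5385,-.2456,.0988],o=tool(.02).as_rotvec().tolist()),open('cmd.json','w'))
a=tool(-.141);X,Y=.5435,-.0816
calls([[([X,Y,.09],a,1,6),([X,Y,.09],a,1,4)],[([X,Y,.034],a,1,4),([X,Y,.034],a,1,2)]])
E
```

```text
10 [[0.0,0.0,0.009,0.003,-0.068,0.004,1.0],[0.0,0.0,0.017,0.007,-0.137,0.007,1.0],[0.0,0.0,0.026,0.01,-0.205,0.011,1.0],[0.0,0.0,0.034,0.014,-0.273,0.015,1.0],[0.0,0.0,0.043,0.017,-0.341,0.018,1.0],[0.0,0.0,0.051,0.021,-0.41,0.022,1.0],[0.0,0.0,0.051,0.021,-0.41,0.022,1.0],[0.0,0.0,0.051,0.021,-0.41,0.022,1.0],[0.0,0.0,0.051,0.021,-0.41,0.022,1.0],[0.0,0.0,0.051,0.021,-0.41,0.022,1.0]]
6 [[0.0,0.0,0.0,0.0,0.0,0.035,1.0],[0.0,0.0,0.0,0.0,0.0,0.07,1.0],[0.0,0.0,0.0,0.0,0.0,0.105,1.0],[0.0,0.0,0.0,0.0,0.0,0.14,1.0],[0.0,0.0,0.0,0.0,0.0,0.14,1.0],[0.0,0.0,0.0,0.0,0.0,0.14,1.0]]
end [ 0.5436 -0.0815  0.034 ]
```

Request:
apply_moves([
  [[0,0,0.017,0.007,-0.137,0.007,1],[0,0,0.026,0.01,-0.205,0.011,1],[0,0,0.034,0.014,-0.273,0.015,1],[0,0,0.043,0.017,-0.341,0.018,1],[0,0,0.051,0.021,-0.41,0.022,1],[0,0,0.051,0.021,-0.41,0.022,1],[0,0,0.051,0.021,-0.41,0.022,1],[0,0,0.051,0.021,-0.41,0.022,1],[0,0,0.051,0.021,-0.41,0.022,1],[0,0,0.051,0.021,-0.41,0.022,1]],
])

```text
clock: 3.8
tcp_pos: [0.5427, -0.0828, 0.0895]
orientation: [3.133, -0.222, -0.001]
contact_force: [0.1, -0.0, -1.5]
grip_width: 0.0087
```

Request:
apply_moves([
  [[0,0,0,0,0,0.05,1],[0,0,0,0,0,0.1,1],[0,0,0,0,0,0.14,1],[0,0,0,0,0,0.14,1],[0,0,0,0,0,0.14,1],[0,0,0,0,0,0.14,1]],
])

```text
clock: 4.3
tcp_pos: [0.5435, -0.0819, 0.0346]
orientation: [3.134, -0.219, 0.001]
contact_force: [0.2, 0.9, -1.8]
grip_width: 0.0087
```

```bash
python3 - <<'E'
from h import *
grab('scene');grab('top')
o=r.get_obs();print(o['clock'],o['tcp_pos'],o['orientation'],o['contact_force'],o['moment'],o['grip_width'])
tiles([('scene',313,190),('top',250,180)],'t5',h=100)
E
```

```text
4.4 [ 0.54392915 -0.08164022  0.03500758] [ 3.13380204e+00 -2.18947323e-01  2.89458233e-03] [-0.42117804 -0.05076423 -1.84374367] [ 0.06032885 -0.00538364  0.02704919] 0.00872407036733324
```

View pics/t5.png

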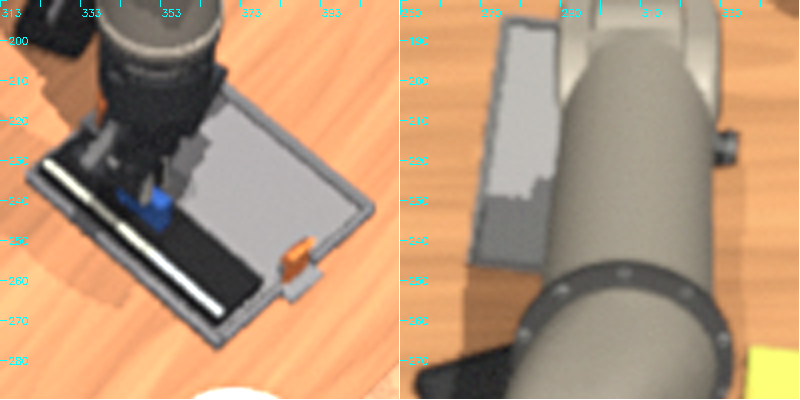

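Request:
apply_moves([
  [[0,0,0,0,0,0.01,1],[0,0,0,0,0,0.019,1],[0,0,0,0,0,0.028,1],[0,0,0,0,0,0.028,1],[0,0,0,0,0,0.028,1]],
])

```text
clock: 4.82
tcp_pos: [0.5439, -0.0806, 0.0235]
orientation: [-3.134, 0.217, -0.002]
contact_force: [-1.7, 2.0, 7.6]
grip_width: 0.009
```

Request:
apply_moves([
  [[0,0,0,0,0,0,0.3],[0,0,0,0,0,0,0.3],[0,0,0,0,0,0,0.3],[0,0,0,0,0,0,0.3],[0,0,0,0,0,-0.08,0.3],[0,0,0,0,0,-0.18,0.3],[0,0,0,0,0,-0.28,0.3],[0,0,0,0,0,-0.38,0],[0,0,0,0,0,-0.4,-0.5],[0,0,0,0,0,-0.4,-0.5]],
])

```text
clock: 5.65
tcp_pos: [0.5455, -0.0815, 0.1864]
orientation: [-3.134, 0.219, -0.011]
contact_force: [0.7, -0.0, -1.7]
grip_width: 0.0637
```

```bash
python3 - <<'E'
from pl import *
from h import *
g=load('scene');f=load('top')
print(p2w(g,[(390.4,120.9),(400.4,126.4)],.1035).round(4), p2w(f,[(180,155)],.17),p2w(g,[(475,157)],.17))
json.dump(dict(p=[.5436,-.0815,.1828],o=tool(-.141).as_rotvec().tolist()),open('cmd.json','w'))
a=tool(-.085);X,Y=.4332,.3179
calls([[([X,Y,.17],a,-.5,10),([X,Y,.17],a,-.5,2)]])
E
```

```text
[[0.4043 0.3213 0.1035]
 [0.4424 0.3211 0.1035]] [[0.71661219 0.28744533 0.17      ]] [[0.70667175 0.29538526 0.17      ]]
12 [[0.0,0.0,-0.002,-0.041,-0.095,0.003,-0.5],[0.0,0.0,-0.004,-0.083,-0.19,0.006,-0.5],[0.0,0.0,-0.005,-0.124,-0.285,0.01,-0.5],[0.0,0.0,-0.007,-0.165,-0.38,0.013,-0.5],[0.0,0.0,-0.009,-0.207,-0.475,0.016,-0.5],[0.0,0.0,-0.011,-0.248,-0.57,0.019,-0.5],[0.0,0.0,-0.012,-0.29,-0.665,0.022,-0.5],[0.0,0.0,-0.014,-0.331,-0.76,0.026,-0.5],[0.0,0.0,-0.016,-0.372,-0.855,0.029,-0.5],[0.0,0.0,-0.018,-0.414,-0.95,0.032,-0.5],[0.0,0.0,-0.018,-0.414,-0.95,0.032,-0.5],[0.0,0.0,-0.018,-0.414,-0.95,0.032,-0.5]]
end [0.433 0.318 0.17 ]
```

Request:
apply_moves([
  [[0,0,-0.004,-0.088,-0.19,0.006,-0.5],[0,0,-0.007,-0.175,-0.38,0.013,-0.5],[0,0,-0.011,-0.263,-0.57,0.019,-0.5],[0,0,-0.014,-0.351,-0.76,0.026,-0.5],[0,0,-0.018,-0.439,-0.949,0.032,-0.5],[0,0,-0.018,-0.439,-0.949,0.032,-0.5],[0,0,-0.018,-0.439,-0.949,0.032,-0.5],[0,0,-0.018,-0.439,-0.949,0.032,-0.5],[0,0,-0.018,-0.439,-0.949,0.032,-0.5],[0,0,-0.018,-0.439,-0.949,0.032,-0.5],[0,0,-0.018,-0.439,-0.949,0.032,-0.5],[0,0,-0.018,-0.439,-0.949,0.032,-0.5]],
])

```text
clock: 6.65
tcp_pos: [0.4194, 0.3215, 0.1682]
orientation: [3.139, -0.12, -0.004]
contact_force: [1.7, -1.1, 0.4]
grip_width: 0.0639
```

Request:
apply_moves([
  [[0,0,0,0,0,0,-0.5],[0,0,0,0,0,0,-0.5],[0,0,0,0,0,0,-0.5]],
])

```text
clock: 6.9
tcp_pos: [0.4224, 0.3171, 0.1694]
orientation: [3.137, -0.134, -0.001]
contact_force: [-0.1, -0.1, -0.0]
grip_width: 0.064
```

```bash
python3 - <<'E'
from h import *
grab('scene');grab('top')
o=r.get_obs();print(o['clock'],o['tcp_pos'],o['orientation'],o['joints'].round(3))
print(w2p(load('scene'),o['tcp_pos']),w2p(load('top'),o['tcp_pos']))
tiles([('scene',350,70),('scene',313,190)],'t6',h=100)
E
```

```text
7.0 [0.42239656 0.31767667 0.16976243] [ 3.13823558e+00 -1.33062016e-01  1.09195234e-04] [-0.543  0.298 -0.263  1.932  0.096  0.924 -2.509]
[[396.96010403 108.50832051]] [[167.30253784 258.70705847]]
```

View pics/t6.png

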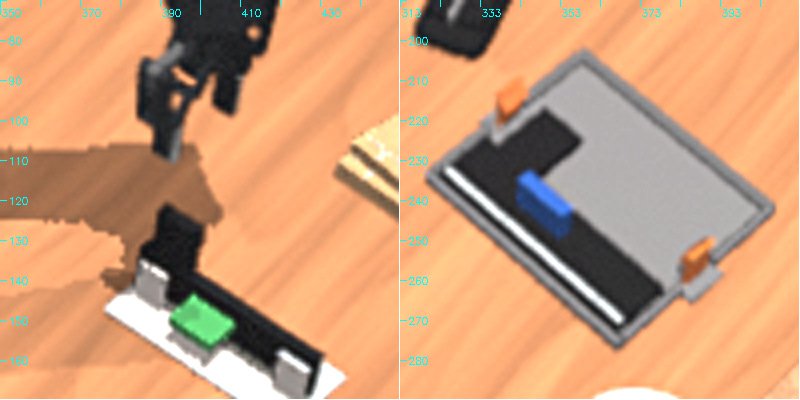

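Request:
apply_moves([
  [[0,0,0,0,0,0.08,-0.5],[0,0,0,0,0,0.16,-0.5],[0,0,0,0,0,0.22,-0.5],[0,0,0,0,0,0.245,-0.5],[0,0,0,0,0,0.245,0.3],[0,0,0,0,0,0.245,1],[0,0,0,0,0,0.245,1],[0,0,0,0,0,0.245,1],[0,0,0,0,0,0.245,1],[0,0,0,0,0,0.245,1],[0,0,0,0,0,0.245,1],[0,0,0,0,0,0.245,1]],
], force=100)

```text
clock: 8.0
tcp_pos: [0.4228, 0.3204, 0.0738]
orientation: [-3.136, 0.129, -0.004]
contact_force: [-0.5, -0.2, 5.9]
grip_width: 0.0082
```

Request:
apply_moves([
  [[0,0,0,0,0,-0.02,1],[0,0,0,0,0,-0.06,1],[0,0,0,0,0,-0.12,1],[0,0,0,0,0,-0.19,1],[0,0,0,0,0,-0.26,1],[0,0,0,0,0,-0.33,1],[0,0,0,0,0,-0.33,1],[0,0,0,0,0,-0.33,1],[0,0,0,0,0,-0.33,1]],
])

```text
clock: 8.75
tcp_pos: [0.4213, 0.3185, 0.2037]
orientation: [3.138, -0.129, -0.001]
contact_force: [-0.6, -0.1, -1.0]
grip_width: 0.0084
```

```bash
python3 - <<'E'
from pl import *
json.dump(dict(p=[.4232,.3188,.2038],o=tool(-.0845).as_rotvec().tolist()),open('cmd.json','w'))
a=tool(-.15); t=tool(-.15,np.radians(60),-np.pi/2-.15)
calls([[([.49,.0,.25],a,1,10),([.49,.0,.25],a,1,1)],[([.495,-.21,.20],a,1,6)],[([.495,-.21,.20],t,1,9),([.495,-.21,.20],t,1,3)]])
E
```

```text
11 [[0.0,0.0,0.002,0.023,0.078,-0.012,1.0],[0.0,0.0,0.004,0.047,0.156,-0.023,1.0],[0.0,0.0,0.006,0.07,0.234,-0.035,1.0],[0.0,0.0,0.008,0.093,0.312,-0.046,1.0],[0.0,0.0,0.01,0.117,0.39,-0.058,1.0],[0.0,0.0,0.013,0.14,0.468,-0.069,1.0],[0.0,0.0,0.015,0.164,0.546,-0.081,1.0],[0.0,0.0,0.017,0.187,0.624,-0.092,1.0],[0.0,0.0,0.019,0.21,0.702,-0.104,1.0],[0.0,0.0,0.021,0.234,0.78,-0.115,1.0],[0.0,0.0,0.021,0.234,0.78,-0.115,1.0]]
6 [[0.0,0.0,0.0,0.015,0.086,0.021,1.0],[0.0,0.0,0.0,0.03,0.172,0.042,1.0],[0.0,0.0,0.0,0.045,0.259,0.062,1.0],[0.0,0.0,0.0,0.06,0.345,0.083,1.0],[0.0,0.0,0.0,0.076,0.431,0.104,1.0],[0.0,0.0,0.0,0.091,0.517,0.125,1.0]]
12 [[-0.037,0.0,0.0,0.0,0.0,0.0,1.0],[-0.074,0.0,0.0,0.0,0.0,0.0,1.0],[-0.111,0.0,0.0,0.0,0.0,0.0,1.0],[-0.148,0.0,0.0,0.0,0.0,0.0,1.0],[-0.185,0.0,0.0,0.0,0.0,0.0,1.0],[-0.222,0.0,0.0,0.0,0.0,0.0,1.0],[-0.259,0.0,0.0,0.0,0.0,0.0,1.0],[-0.296,0.0,0.0,0.0,0.0,0.0,1.0],[-0.333,0.0,0.0,0.0,0.0,0.0,1.0],[-0.333,0.0,0.0,0.0,0.0,0.0,1.0],[-0.333,0.0,0.0,0.0,0.0,0.0,1.0],[-0.333,0.0,0.0,0.0,0.0,0.0,1.0]]
end [ 0.4951 -0.2099  0.1998]
```

Request:
apply_moves([
  [[0,0,0.002,0.023,0.078,-0.012,1],[0,0,0.004,0.047,0.156,-0.023,1],[0,0,0.006,0.07,0.234,-0.035,1],[0,0,0.008,0.093,0.312,-0.046,1],[0,0,0.01,0.117,0.39,-0.058,1],[0,0,0.013,0.14,0.468,-0.069,1],[0,0,0.015,0.164,0.546,-0.081,1],[0,0,0.017,0.187,0.624,-0.092,1],[0,0,0.019,0.21,0.702,-0.104,1],[0,0,0.021,0.234,0.78,-0.115,1],[0,0,0.021,0.234,0.78,-0.115,1]],
])

```text
clock: 9.67
tcp_pos: [0.4895, -0.0072, 0.2492]
orientation: [3.128, -0.248, -0.002]
contact_force: [0.1, 0.0, -1.5]
grip_width: 0.0082
```

Request:
apply_moves([
  [[0,0,0,0.015,0.086,0.021,1],[0,0,0,0.03,0.172,0.042,1],[0,0,0,0.045,0.259,0.062,1],[0,0,0,0.06,0.345,0.083,1],[0,0,0,0.076,0.431,0.104,1],[0,0,0,0.091,0.517,0.125,1],[0,0,0,0.091,0.517,0.125,1]],
])

```text
clock: 10.25
tcp_pos: [0.4914, -0.217, 0.1969]
orientation: [3.128, -0.247, -0.008]
contact_force: [-0.0, -0.2, -0.9]
grip_width: 0.0083
```

Request:
apply_moves([
  [[-0.037,0,0,0,0,0,1],[-0.074,0,0,0,0,0,1],[-0.111,0,0,0,0,0,1],[-0.148,0,0,0,0,0,1],[-0.185,0,0,0,0,0,1],[-0.222,0,0,0,0,0,1],[-0.259,0,0,0,0,0,1],[-0.296,0,0,0,0,0,1],[-0.333,0,0,0,0,0,1],[-0.333,0,0,0,0,0,1],[-0.333,0,0,0,0,0,1],[-0.333,0,0,0,0,0,1]],
])

```text
clock: 11.25
tcp_pos: [0.4944, -0.2101, 0.2]
orientation: [2.093, -0.157, -0.09]
contact_force: [-0.2, -0.0, -1.1]
grip_width: 0.0086
```

```bash
python3 - <<'E'
from h import *
from pl import *
grab('scene');grab('top')
o=r.get_obs();print(o['clock'],o['tcp_pos'],o['orientation'],o['joints'].round(3),o['grip_width'],o['contact_force'])
R=Rn.from_rotvec(o['orientation']);print(R.as_matrix().round(3), np.degrees((cmd()[1].inv()*R).magnitude()))
E
```

```text
11.35 [ 0.49446478 -0.21089432  0.20100608] [ 2.09317925 -0.16021742 -0.08878081] [-0.444  0.523  0.217  2.015  0.874  1.284 -2.515] 0.008291317938323961 [-0.27085864  0.223152   -1.07766903]
[[ 0.989 -0.078 -0.129]
 [-0.151 -0.497 -0.854]
 [ 0.002  0.864 -0.503]] 0.2103420879408079
```

```bash
python3 - <<'E'
from pl import *
t=tool(-.15,np.radians(65),-np.pi/2-.15)
X,Y=.497,-.208
calls([[([X,Y,.05],t,1,7),([X,Y,.05],t,1,3)],[([X,Y,.034],t,1,4),([X,Y,.034],t,1,2)]])
p,R=cmd(); b=-R.apply([0,0,1])
calls([[(p,R,.44,4),(p+b*.03,R,.44,2),(p+b*.11,R,.44,4),(p+b*.11,R,.44,2)]],save=False)
E
```

```text
10 [[-0.004,0.0,0.0,0.001,-0.047,0.026,1.0],[-0.008,0.0,0.0,0.001,-0.093,0.052,1.0],[-0.012,0.0,0.0,0.002,-0.14,0.078,1.0],[-0.016,0.0,0.0,0.002,-0.187,0.105,1.0],[-0.02,0.0,0.0,0.003,-0.233,0.131,1.0],[-0.024,0.0,0.0,0.003,-0.28,0.157,1.0],[-0.028,0.0,0.0,0.004,-0.327,0.183,1.0],[-0.028,0.0,0.0,0.004,-0.327,0.183,1.0],[-0.028,0.0,0.0,0.004,-0.327,0.183,1.0],[-0.028,0.0,0.0,0.004,-0.327,0.183,1.0]]
6 [[0.0,0.0,0.0,0.0,-0.009,0.004,1.0],[0.0,0.0,0.0,0.0,-0.018,0.008,1.0],[0.0,0.0,0.0,0.0,-0.027,0.013,1.0],[0.0,0.0,0.0,0.0,-0.036,0.017,1.0],[0.0,0.0,0.0,0.0,-0.036,0.017,1.0],[0.0,0.0,0.0,0.0,-0.036,0.017,1.0]]
end [ 0.497  -0.2081  0.034 ]
12 [[0.0,0.0,0.0,0.0,0.0,0.0,0.44],[0.0,0.0,0.0,0.0,0.0,0.0,0.44],[0.0,0.0,0.0,0.0,0.0,0.0,0.44],[0.0,0.0,0.0,0.0,0.0,0.0,0.44],[0.0,0.0,0.0,0.0,0.0,-0.038,0.44],[0.0,0.0,0.0,0.0,0.0,-0.075,0.44],[0.0,0.0,0.0,0.0,0.0,-0.125,0.44],[0.0,0.0,0.0,0.0,0.0,-0.175,0.44],[0.0,0.0,0.0,0.0,0.0,-0.225,0.44],[0.0,0.0,0.0,0.0,0.0,-0.275,0.44],[0.0,0.0,0.0,0.0,0.0,-0.275,0.44],[0.0,0.0,0.0,0.0,0.0,-0.275,0.44]]
end [ 0.512  -0.1095  0.0805]
```

```bash
python3 - <<'E'
from pl import *
json.dump(dict(p=[.4951,-.2099,.1998],o=tool(-.15,np.radians(60),-np.pi/2-.15).as_rotvec().tolist()),open('cmd.json','w'))
t=tool(-.15,np.radians(55),-np.pi/2-.15)
X,Y=.496,-.215
calls([[([X,Y,.058],t,1,6),([X,Y,.058],t,1,3)],[([X,Y,.044],t,1,4),([X,Y,.044],t,1,2)]])
E
```

```text
9 [[0.005,0.0,0.0,0.001,-0.05,0.031,1.0],[0.009,0.0,0.0,0.001,-0.1,0.063,1.0],[0.014,0.0,0.0,0.002,-0.15,0.094,1.0],[0.019,0.0,0.0,0.003,-0.201,0.125,1.0],[0.023,0.0,0.0,0.003,-0.251,0.157,1.0],[0.028,0.0,0.0,0.004,-0.301,0.188,1.0],[0.028,0.0,0.0,0.004,-0.301,0.188,1.0],[0.028,0.0,0.0,0.004,-0.301,0.188,1.0],[0.028,0.0,0.0,0.004,-0.301,0.188,1.0]]
6 [[0.0,0.0,0.0,0.0,-0.007,0.005,1.0],[0.0,0.0,0.0,0.0,-0.014,0.01,1.0],[0.0,0.0,0.0,0.0,-0.021,0.015,1.0],[0.0,0.0,0.0,0.0,-0.029,0.02,1.0],[0.0,0.0,0.0,0.0,-0.029,0.02,1.0],[0.0,0.0,0.0,0.0,-0.029,0.02,1.0]]
end [ 0.496  -0.2149  0.0438]
```

Request:
apply_moves([
  [[0.005,0,0,0.001,-0.05,0.031,1],[0.009,0,0,0.001,-0.1,0.063,1],[0.014,0,0,0.002,-0.15,0.094,1],[0.019,0,0,0.003,-0.201,0.125,1],[0.023,0,0,0.003,-0.251,0.157,1],[0.028,0,0,0.004,-0.301,0.188,1],[0.028,0,0,0.004,-0.301,0.188,1],[0.028,0,0,0.004,-0.301,0.188,1],[0.028,0,0,0.004,-0.301,0.188,1]],
])

```text
clock: 12.1
tcp_pos: [0.4963, -0.2151, 0.0597]
orientation: [2.179, -0.165, -0.082]
contact_force: [0.5, 0.2, -1.3]
grip_width: 0.0084
```

Request:
apply_moves([
  [[0,0,0,0,-0.007,0.005,1],[0,0,0,0,-0.014,0.01,1],[0,0,0,0,-0.021,0.015,1],[0,0,0,0,-0.029,0.02,1],[0,0,0,0,-0.029,0.02,1],[0,0,0,0,-0.029,0.02,1]],
])

```text
clock: 12.6
tcp_pos: [0.496, -0.2144, 0.0443]
orientation: [2.177, -0.161, -0.084]
contact_force: [0.1, 0.8, 1.7]
grip_width: 0.0085
```

Request:
apply_moves([
  [[0,0,0,0,0,0,0.44],[0,0,0,0,0,0,0.44],[0,0,0,0,0,0,0.44],[0,0,0,0,0,0,0.44],[0,0,0,0,0,-0.03,0.44],[0,0,0,0,0,-0.06,0.44],[0,0,0,0,0,-0.1,0.44],[0,0,0,0,0,-0.16,0.44],[0,0,0,0,0,-0.22,0.44],[0,0,0,0,0,-0.275,0.44],[0,0,0,0,0,-0.275,0.44],[0,0,0,0,0,-0.275,0.44]],
])

```text
clock: 13.6
tcp_pos: [0.5102, -0.1231, 0.1078]
orientation: [2.181, -0.16, -0.08]
contact_force: [0.4, -1.2, 0.0]
grip_width: 0.0242
```

```bash
python3 - <<'E'
from h import *
grab('scene');grab('top')
o=r.get_obs();print(o['clock'],o['tcp_pos'],o['orientation'],o['contact_force'],o['grip_width'])
tiles([('scene',255,235),('top',330,180)],'t7',h=100)
E
```

```text
13.7 [ 0.50864679 -0.12559202  0.10735572] [ 2.17821391 -0.16202798 -0.08447539] [-0.74209136  0.13025614  1.36658696] 0.023855097728871674
```

View pics/t7.png

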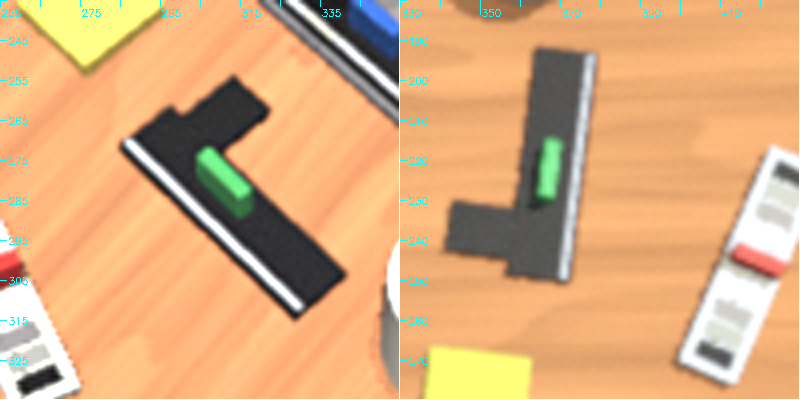

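```bash
python3 - <<'E'
from fit import *
S={(-68,70.5):(235,76),(-28,70.5):(270,110),(100,21):(345,275),(-80,21):(172,107),(-80,-28):(121,145)}
T={(100,21):(137,48),(100,-28):(196,54),(-80,21):(106,274),(-80,-28):(168,282),(-28,70.5):(53,201),(-68,70.5):(45,251)}
ob=[('scene',(*k,12),np.array(v)/4+[255,235]-.375) for k,v in S.items()]+[('top',(*k,12),np.array(v)/4+[330,180]-.375) for k,v in T.items()]
for c in ('scene','top',''):
    p,e=fit([o for o in ob if c in o[0]],(.54,-.24,-.15));print(c,p.round(4),np.abs(e).max().round(1))
E
```

```text
scene [ 0.5402 -0.2492 -0.1657] 0.8
top [ 0.5364 -0.2461 -0.15  ] 0.6
 [ 0.5381 -0.2473 -0.1584] 1.3
```

```bash
python3 - <<'E'
from pl import *
json.dump(dict(p=[.5094,-.1258,.1069],o=tool(-.15,np.radians(55),-np.pi/2-.15).as_rotvec().tolist()),open('cmd.json','w'))
a=tool(-.158);X,Y=.5383,-.2475
calls([[([X,Y,.13],a,-.3,9),([X,Y,.13],a,-.3,3)],[([X,Y,.019],a,-.3,5)]])
E
```

```text
12 [[0.034,0.0,0.0,0.013,0.024,0.023,-0.3],[0.068,0.0,0.001,0.026,0.047,0.045,-0.3],[0.102,0.0,0.001,0.039,0.071,0.068,-0.3],[0.136,-0.001,0.001,0.052,0.095,0.091,-0.3],[0.17,-0.001,0.001,0.065,0.119,0.114,-0.3],[0.204,-0.001,0.002,0.078,0.142,0.136,-0.3],[0.238,-0.001,0.002,0.091,0.166,0.159,-0.3],[0.272,-0.001,0.002,0.104,0.19,0.182,-0.3],[0.306,-0.001,0.002,0.117,0.214,0.204,-0.3],[0.306,-0.001,0.002,0.117,0.214,0.204,-0.3],[0.306,-0.001,0.002,0.117,0.214,0.204,-0.3],[0.306,-0.001,0.002,0.117,0.214,0.204,-0.3]]
5 [[0.0,0.0,0.0,0.0,0.0,0.056,-0.3],[0.0,0.0,0.0,0.0,0.0,0.111,-0.3],[0.0,0.0,0.0,0.0,0.0,0.167,-0.3],[0.0,0.0,0.0,0.0,0.0,0.222,-0.3],[0.0,0.0,0.0,0.0,0.001,0.278,-0.3]]
end [ 0.5383 -0.2477  0.019 ]
```

Request:
apply_moves([
  [[0.034,0,0,0.013,0.024,0.023,-0.3],[0.068,0,0.001,0.026,0.047,0.045,-0.3],[0.102,0,0.001,0.039,0.071,0.068,-0.3],[0.136,-0.001,0.001,0.052,0.095,0.091,-0.3],[0.17,-0.001,0.001,0.065,0.119,0.114,-0.3],[0.204,-0.001,0.002,0.078,0.142,0.136,-0.3],[0.238,-0.001,0.002,0.091,0.166,0.159,-0.3],[0.272,-0.001,0.002,0.104,0.19,0.182,-0.3],[0.306,-0.001,0.002,0.117,0.214,0.204,-0.3],[0.306,-0.001,0.002,0.117,0.214,0.204,-0.3],[0.306,-0.001,0.002,0.117,0.214,0.204,-0.3],[0.306,-0.001,0.002,0.117,0.214,0.204,-0.3]],
])

```text
clock: 14.7
tcp_pos: [0.5366, -0.2477, 0.1293]
orientation: [-3.129, 0.247, 0.003]
contact_force: [1.0, 0.7, -0.2]
grip_width: 0.0556
```

Request:
apply_moves([
  [[0,0,0,0,0,0.056,-0.3],[0,0,0,0,0,0.111,-0.3],[0,0,0,0,0,0.167,-0.3],[0,0,0,0,0,0.222,-0.3],[0,0,0,0,0,0.278,-0.3],[0,0,0,0,0,0.278,-0.3],[0,0,0,0,0,0.278,1],[0,0,0,0,0,0.278,1],[0,0,0,0,0,0.278,1],[0,0,0,0,0,0.278,1],[0,0,0,0,0,0.278,1],[0,0,0,0,0,0.278,1]],
], force=60)

```text
clock: 15.7
tcp_pos: [0.5395, -0.2465, 0.0206]
orientation: [-3.129, 0.243, -0.004]
contact_force: [-0.8, 2.3, 7.6]
grip_width: 0.0078
```

```bash
python3 - <<'E'
from pl import *
json.dump(dict(p=[.5383,-.2475,.0190],o=tool(-.158).as_rotvec().tolist()),open('cmd.json','w'))
tx,ty,ps=.560,-.0365,-.141
c,s=np.cos(ps),np.sin(ps)
X,Y=tx+.010*c-.047*s,ty+.010*s+.047*c; print(X,Y)
calls([[([.5383,-.2475,.12],tool(-.158),1,4),([.54,-.17,.15],tool(.8),1,8)],
 [([.55,-.05,.15],tool(2.2),1,12)],
 [([X,Y,.10],tool(3.0006),1,7),([X,Y,.10],tool(3.0006),1,4)],
 [([X,Y,.034],tool(3.0006),1,4),([X,Y,.034],tool(3.0006),1,3)]])
E
```

```text
0.5765058228332145 0.008628237419586168
12 [[0.0,0.0,0.0,0.0,0.0,-0.063,1.0],[0.0,0.0,0.0,0.0,0.0,-0.126,1.0],[0.0,0.0,0.0,0.0,0.0,-0.189,1.0],[0.0,0.0,0.0,0.0,0.0,-0.252,1.0],[0.0,0.0,-0.038,-0.003,-0.024,-0.262,1.0],[0.0,0.0,-0.076,-0.007,-0.048,-0.271,1.0],[0.0,0.0,-0.114,-0.01,-0.072,-0.281,1.0],[0.0,0.0,-0.152,-0.013,-0.096,-0.29,1.0],[0.0,0.0,-0.191,-0.016,-0.12,-0.299,1.0],[0.0,0.0,-0.229,-0.02,-0.144,-0.309,1.0],[0.0,0.0,-0.267,-0.023,-0.168,-0.318,1.0],[0.0,0.0,-0.305,-0.026,-0.192,-0.328,1.0]]
12 [[0.0,0.0,-0.037,0.019,-0.016,0.0,1.0],[0.0,0.0,-0.074,0.039,-0.032,0.0,1.0],[0.0,0.0,-0.111,0.058,-0.048,0.0,1.0],[0.0,0.0,-0.149,0.077,-0.064,0.0,1.0],[0.0,0.0,-0.186,0.097,-0.08,0.0,1.0],[0.0,0.0,-0.223,0.116,-0.096,0.0,1.0],[0.0,0.0,-0.26,0.136,-0.112,0.0,1.0],[0.0,0.0,-0.297,0.155,-0.128,0.0,1.0],[0.0,0.0,-0.334,0.174,-0.143,0.0,1.0],[0.0,0.0,-0.371,0.194,-0.159,0.0,1.0],[0.0,0.0,-0.408,0.213,-0.175,0.0,1.0],[0.0,0.0,-0.446,0.232,-0.191,0.0,1.0]]
11 [[0.0,0.0,-0.036,0.011,0.02,0.018,1.0],[0.0,0.0,-0.073,0.023,0.04,0.036,1.0],[0.0,0.0,-0.109,0.034,0.06,0.054,1.0],[0.0,0.0,-0.145,0.046,0.08,0.072,1.0],[0.0,0.0,-0.182,0.057,0.1,0.09,1.0],[0.0,0.0,-0.218,0.068,0.12,0.108,1.0],[0.0,0.0,-0.254,0.08,0.14,0.125,1.0],[0.0,0.0,-0.254,0.08,0.14,0.125,1.0],[0.0,0.0,-0.254,0.08,0.14,0.125,1.0],[0.0,0.0,-0.254,0.08,0.14,0.125,1.0],[0.0,0.0,-0.254,0.08,0.14,0.125,1.0]]
7 [[0.0,0.0,0.0,0.0,0.0,0.041,1.0],[0.0,0.0,0.0,0.0,0.0,0.083,1.0],[0.0,0.0,0.0,0.0,0.0,0.124,1.0],[0.0,0.0,0.0,-0.001,0.0,0.165,1.0],[0.0,0.0,0.0,-0.001,0.0,0.165,1.0],[0.0,0.0,0.0,-0.001,0.0,0.165,1.0],[0.0,0.0,0.0,-0.001,0.0,0.165,1.0]]
end [0.5767 0.0086 0.0342]
```

Request:
apply_moves([
  [[0,0,0,0,0,-0.063,1],[0,0,0,0,0,-0.126,1],[0,0,0,0,0,-0.189,1],[0,0,0,0,0,-0.252,1],[0,0,-0.038,-0.003,-0.024,-0.262,1],[0,0,-0.076,-0.007,-0.048,-0.271,1],[0,0,-0.114,-0.01,-0.072,-0.281,1],[0,0,-0.152,-0.013,-0.096,-0.29,1],[0,0,-0.191,-0.016,-0.12,-0.299,1],[0,0,-0.229,-0.02,-0.144,-0.309,1],[0,0,-0.267,-0.023,-0.168,-0.318,1],[0,0,-0.305,-0.026,-0.192,-0.328,1]],
])

```text
clock: 16.7
tcp_pos: [0.5392, -0.1694, 0.1507]
orientation: [-2.886, -1.235, -0.002]
contact_force: [-0.3, -0.0, -1.5]
grip_width: 0.0085
```

Request:
apply_moves([
  [[0,0,-0.037,0.019,-0.016,0,1],[0,0,-0.074,0.039,-0.032,0,1],[0,0,-0.111,0.058,-0.048,0,1],[0,0,-0.149,0.077,-0.064,0,1],[0,0,-0.186,0.097,-0.08,0,1],[0,0,-0.223,0.116,-0.096,0,1],[0,0,-0.26,0.136,-0.112,0,1],[0,0,-0.297,0.155,-0.128,0,1],[0,0,-0.334,0.174,-0.143,0,1],[0,0,-0.371,0.194,-0.159,0,1],[0,0,-0.408,0.213,-0.175,0,1],[0,0,-0.446,0.232,-0.191,0,1]],
])

```text
clock: 17.7
tcp_pos: [0.5489, -0.0497, 0.1509]
orientation: [-1.412, -2.806, -0.004]
contact_force: [0.4, 0.0, -1.6]
grip_width: 0.0082
```

Request:
apply_moves([
  [[0,0,-0.036,0.011,0.02,0.018,1],[0,0,-0.073,0.023,0.04,0.036,1],[0,0,-0.109,0.034,0.06,0.054,1],[0,0,-0.145,0.046,0.08,0.072,1],[0,0,-0.182,0.057,0.1,0.09,1],[0,0,-0.218,0.068,0.12,0.108,1],[0,0,-0.254,0.08,0.14,0.125,1],[0,0,-0.254,0.08,0.14,0.125,1],[0,0,-0.254,0.08,0.14,0.125,1],[0,0,-0.254,0.08,0.14,0.125,1],[0,0,-0.254,0.08,0.14,0.125,1]],
])

```text
clock: 18.62
tcp_pos: [0.5755, 0.0085, 0.1015]
orientation: [0.224, 3.133, 0.004]
contact_force: [0.5, 0.2, -1.3]
grip_width: 0.0081
```

```bash
python3 - <<'E'
from h import *
from pl import *
grab('scene');grab('top')
o=r.get_obs();R=Rn.from_rotvec(o['orientation']).as_matrix();print(o['clock'],o['tcp_pos'],np.arctan2(R[1,0],R[0,0]),o['grip_width'],o['contact_force'])
tiles([('scene',313,175),('top',250,170)],'t8',h=110)
E
```

```text
18.7167 [0.57556583 0.00867222 0.10158125] 2.999959071112565 0.007540394515811683 [-0.45999496  0.77747667 -0.95414337]
```

View pics/t8.png

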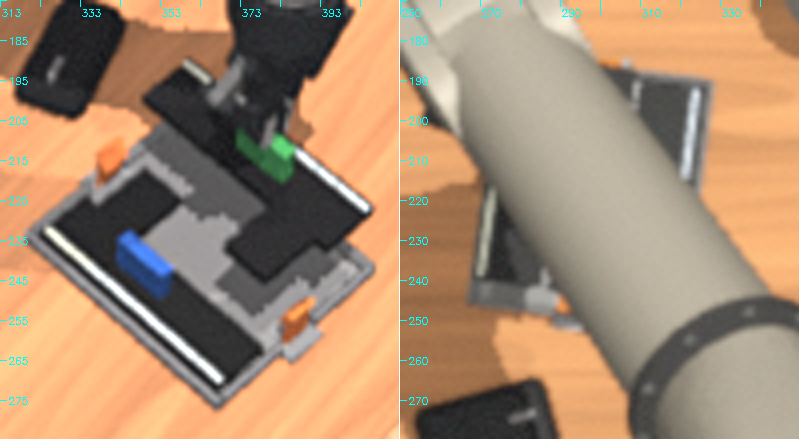

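```bash
python3 - <<'E'
from fit import *
o=np.array([313,175])-.375
G={(-80,-28):(373,212),(-28,70.5):(225,243),(-68,70.5):(265,283),(100,21):(143,98),(-80,21):(325,249)}
p,e=fit([('scene',(*k,93),np.array(v)/4+o) for k,v in G.items()],(.576,.0086,3.0));print('green',p.round(4),e.round(1).tolist())
B={(-80,21):(113,168),(100,21):(265,353),(-68,70.5):(148,160),(-28,70.5):(184,194)}
B={(100,21):(265,353),(-68,70.5):(148,160),(-28,70.5):(184,194)}
p,e=fit([('scene',(*k,16),np.array(v)/4+o) for k,v in B.items()],(.5435,-.08,-.141));print('blue',p.round(4),e.round(1).tolist())
T={(-98,-82):(27,232),(98,82):(374,269),(98,-82):(217,408)}
p,e=fit([('scene',(*k,15),np.array(v)/4+o) for k,v in T.items()],(.56,-.04,-.141));print('tray',p.round(4),e.round(1).tolist())
E
```

```text
green [0.5816 0.0033 2.9899] [[0.6, -0.4], [-0.8, 0.6], [-0.2, -0.3], [-0.3, -0.5], [0.6, 0.5]]
blue [ 0.5436 -0.081  -0.1622] [[-0.4, -1.8], [0.0, 0.7], [0.5, 0.4]]
tray [ 0.5638 -0.0393 -0.1541] [[-0.6, 0.2], [0.6, 0.3], [0.0, -0.5]]
```

Request:
apply_moves([
  [[0,0,0,0,0,0.05,1],[0,0,0,0,0,0.1,1],[0,0,0,0,0,0.14,1],[0,0,0,0,0,0.165,1],[0,0,0,0,0,0.165,1],[0,0,0,0,0,0.165,1]],
])

```text
clock: 19.22
tcp_pos: [0.5755, 0.0096, 0.0353]
orientation: [0.219, 3.134, 0.005]
contact_force: [0.2, 0.3, -0.3]
grip_width: 0.0083
```

Request:
apply_moves([
  [[0,0,0,0,0,0.008,1],[0,0,0,0,0,0.014,1],[0,0,0,0,0,0.02,1],[0,0,0,0,0,0.02,1]],
])

```text
clock: 19.55
tcp_pos: [0.5753, 0.01, 0.0278]
orientation: [0.219, 3.134, 0.004]
contact_force: [-3.7, 0.0, 4.0]
grip_width: 0.0079
```

Request:
apply_moves([
  [[0,0,0,0.004,0,0,1],[0,0,0,0.006,0,0.003,1],[0,0,0,0.006,0,0.006,1],[0,0,0,0.006,0,0.009,1],[0,0,0,0.006,0,0.009,1],[0,0,0,0.006,0,0.009,1]],
])

```text
clock: 20.05
tcp_pos: [0.5732, 0.0099, 0.0245]
orientation: [0.219, 3.133, 0.003]
contact_force: [-3.7, 0.3, 10.2]
grip_width: 0.0081
```

Request:
apply_moves([
  [[0,0,0,0.003,0,-0.003,1],[0,0,0,0.004,0,-0.003,1],[0,0,0,0.004,0,0.0,1],[0,0,0,0.004,0,0.002,1],[0,0,0,0.004,0,0.002,1]],
])

```text
clock: 20.47
tcp_pos: [0.5718, 0.0102, 0.0244]
orientation: [0.219, 3.133, 0.003]
contact_force: [-6.7, -1.7, 18.7]
grip_width: 0.008
```

Request:
apply_moves([
  [[0,0,0,0,0,-0.003,1],[0,0,0,0,0,-0.003,0.3],[0,0,0,0,0,-0.003,0.3],[0,0,0,0,0,-0.003,0.3],[0,0,0,0,0,-0.003,0.3],[0,0,0,0,0,-0.08,0.3],[0,0,0,0,0,-0.16,0.3],[0,0,0,0,0,-0.25,0.3],[0,0,0,0,0,-0.34,0.3],[0,0,0,0,0,-0.4,0.3]],
])

```text
clock: 21.3
tcp_pos: [0.5724, 0.0104, 0.1859]
orientation: [0.218, 3.131, 0.006]
contact_force: [1.6, 0.1, 1.2]
grip_width: 0.0297
```

Request:
apply_moves([
  [[0,0,0.04,0.08,0.06,0,0],[0,0,0.08,0.16,0.12,0,-0.3],[0,0,0.12,0.24,0.18,0,-0.3],[0,0,0.16,0.24,0.26,0,-0.3],[0,0,0.2,0.24,0.34,0,-0.3],[0,0,0.24,0.24,0.42,0,-0.3],[0,0,0.26,0.24,0.5,0,-0.3],[0,0,0.26,0.24,0.56,0,-0.3],[0,0,0.26,0.24,0.56,0,-0.3],[0,0,0.26,0.24,0.56,0,-0.3]],
])

```text
clock: 22.13
tcp_pos: [0.5069, 0.2466, 0.1831]
orientation: [-1.44, -2.79, -0.005]
contact_force: [-0.3, -0.8, -0.0]
grip_width: 0.0556
```

```bash
python3 - <<'E'
from h import *
from pl import *
grab('scene');grab('top')
o=r.get_obs();R=Rn.from_rotvec(o['orientation']).as_matrix();print(o['clock'],o['tcp_pos'],np.arctan2(R[1,0],R[0,0]),o['grip_width'],o['contact_force'],o['joints'].round(2))
tiles([('scene',313,190),('top',250,170)],'t9',h=100)
E
```

```text
22.2333 [0.507392   0.24377138 0.18292903] 2.1849622173936467 0.05544004068758808 [ 0.75971954 -0.85244771  0.14120172] [ 0.04  0.42 -0.76  1.82  0.33  1.03 -0.24]
```

View pics/t9.png

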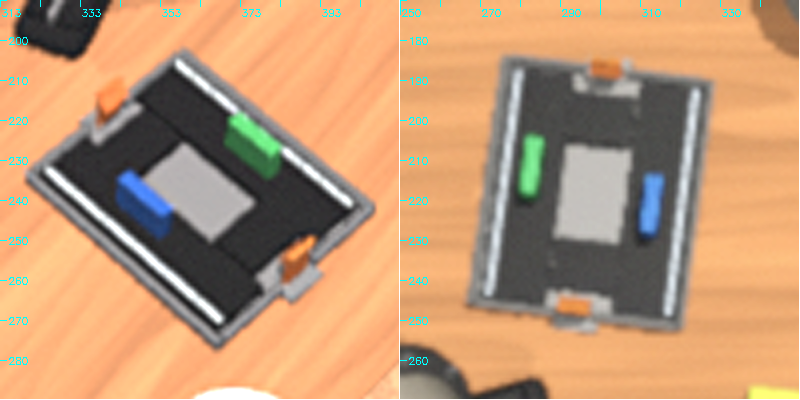

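```bash
python3 - <<'E'
from pl import *
from h import *
print(p2w(load('top'),[(298.25,218.25)],.016))
json.dump(dict(p=[.5092,.2445,.1818],o=tool(2.184).as_rotvec().tolist()),open('cmd.json','w'))
a=tool(1.130);X,Y=.4655,-.399
calls([[([.50,-.10,.18],tool(1.6),-.3,11)],[([X,Y,.13],a,-.3,9),([X,Y,.13],a,-.3,3)],[([X,Y,.028],a,-.3,5)]])
E
```

```text
[[ 0.5563141  -0.03793203  0.016     ]]
11 [[0.0,0.0,0.017,-0.063,-0.047,0.0,-0.3],[0.0,0.0,0.034,-0.126,-0.094,0.001,-0.3],[0.0,0.0,0.051,-0.188,-0.14,0.001,-0.3],[0.0,0.0,0.068,-0.251,-0.187,0.002,-0.3],[0.0,0.0,0.084,-0.314,-0.234,0.002,-0.3],[0.0,0.0,0.101,-0.377,-0.281,0.002,-0.3],[0.0,0.0,0.118,-0.44,-0.327,0.003,-0.3],[0.0,0.0,0.135,-0.503,-0.374,0.003,-0.3],[0.0,0.0,0.152,-0.565,-0.421,0.004,-0.3],[0.0,0.0,0.169,-0.628,-0.468,0.004,-0.3],[0.0,0.0,0.186,-0.691,-0.514,0.005,-0.3]]
12 [[0.0,0.0,0.017,-0.083,-0.012,0.014,-0.3],[0.0,0.0,0.033,-0.166,-0.024,0.028,-0.3],[0.0,0.0,0.05,-0.248,-0.036,0.042,-0.3],[0.0,0.0,0.066,-0.331,-0.048,0.055,-0.3],[0.0,0.0,0.083,-0.414,-0.06,0.069,-0.3],[0.0,0.0,0.1,-0.497,-0.072,0.083,-0.3],[0.0,0.0,0.116,-0.579,-0.084,0.097,-0.3],[0.0,0.0,0.133,-0.662,-0.096,0.111,-0.3],[0.0,0.0,0.149,-0.745,-0.108,0.125,-0.3],[0.0,0.0,0.149,-0.745,-0.108,0.125,-0.3],[0.0,0.0,0.149,-0.745,-0.108,0.125,-0.3],[0.0,0.0,0.149,-0.745,-0.108,0.125,-0.3]]
5 [[0.0,0.0,0.0,0.0,0.0,0.051,-0.3],[0.0,0.0,0.0,0.0,0.0,0.102,-0.3],[0.0,0.0,0.0,0.0,0.0,0.153,-0.3],[0.0,0.0,0.0,0.0,0.0,0.204,-0.3],[0.0,0.0,0.0,0.0,0.0,0.255,-0.3]]
end [ 0.4655 -0.399   0.0278]
```

Request:
apply_moves([
  [[0,0,0.017,-0.063,-0.047,0,-0.3],[0,0,0.034,-0.126,-0.094,0.001,-0.3],[0,0,0.051,-0.188,-0.14,0.001,-0.3],[0,0,0.068,-0.251,-0.187,0.002,-0.3],[0,0,0.084,-0.314,-0.234,0.002,-0.3],[0,0,0.101,-0.377,-0.281,0.002,-0.3],[0,0,0.118,-0.44,-0.327,0.003,-0.3],[0,0,0.135,-0.503,-0.374,0.003,-0.3],[0,0,0.152,-0.565,-0.421,0.004,-0.3],[0,0,0.169,-0.628,-0.468,0.004,-0.3],[0,0,0.186,-0.691,-0.514,0.005,-0.3]],
])

```text
clock: 23.15
tcp_pos: [0.4976, -0.1029, 0.1804]
orientation: [-2.193, -2.248, -0.003]
contact_force: [0.4, -0.3, -0.1]
grip_width: 0.0555
```

Request:
apply_moves([
  [[0,0,0.017,-0.083,-0.012,0.014,-0.3],[0,0,0.033,-0.166,-0.024,0.028,-0.3],[0,0,0.05,-0.248,-0.036,0.042,-0.3],[0,0,0.066,-0.331,-0.048,0.055,-0.3],[0,0,0.083,-0.414,-0.06,0.069,-0.3],[0,0,0.1,-0.497,-0.072,0.083,-0.3],[0,0,0.116,-0.579,-0.084,0.097,-0.3],[0,0,0.133,-0.662,-0.096,0.111,-0.3],[0,0,0.149,-0.745,-0.108,0.125,-0.3],[0,0,0.149,-0.745,-0.108,0.125,-0.3],[0,0,0.149,-0.745,-0.108,0.125,-0.3],[0,0,0.149,-0.745,-0.108,0.125,-0.3]],
])

```text
clock: 24.15
tcp_pos: [0.4636, -0.3988, 0.1292]
orientation: [-2.649, -1.682, -0.003]
contact_force: [0.2, 0.5, 0.6]
grip_width: 0.0554
```

Request:
apply_moves([
  [[0,0,0,0,0,0,-0.3],[0,0,0,0,0,0.051,-0.3],[0,0,0,0,0,0.102,-0.3],[0,0,0,0,0,0.153,-0.3],[0,0,0,0,0,0.204,-0.3],[0,0,0,0,0,0.255,-0.3],[0,0,0,0,0,0.255,-0.3]],
])

```text
clock: 24.73
tcp_pos: [0.4629, -0.3951, 0.0241]
orientation: [-2.642, -1.685, -0.001]
contact_force: [-0.9, 0.7, -0.4]
grip_width: 0.0557
```

Request:
apply_moves([
  [[0,0,0,0,0,0,0.5],[0,0,0,0,0,0,1],[0,0,0,0,0,0,1],[0,0,0,0,0,0,1],[0,0,0,0,0,0,1],[0,0,0,0,0,0,1],[0,0,0,0,0,0,1],[0,0,0,0,0,0,1]],
], force=110)

```text
clock: 25.4
tcp_pos: [0.4654, -0.3985, 0.0291]
orientation: [-2.65, -1.686, -0.004]
contact_force: [-2.3, 2.0, 6.4]
grip_width: 0.0052
```

```bash
python3 - <<'E'
from pl import *
X,Y=.5584,-.0358; a=tool(1.430)
calls([[([.4655,-.399,.11],tool(1.13),1,4),([.52,-.20,.14],tool(1.3),1,7)],[([X,Y,.10],a,1,7),([X,Y,.10],a,1,4)],[([X,Y,.065],a,1,3),([X,Y,.065],a,1,3)]])
E
```

```text
11 [[0.0,0.0,0.0,0.0,0.0,-0.051,1.0],[0.0,0.0,0.0,0.0,0.0,-0.103,1.0],[0.0,0.0,0.0,0.0,0.0,-0.154,1.0],[0.0,0.0,0.0,0.0,0.0,-0.206,1.0],[0.0,0.0,-0.007,0.073,-0.013,-0.216,1.0],[0.0,0.0,-0.015,0.145,-0.025,-0.227,1.0],[0.0,0.0,-0.023,0.218,-0.038,-0.238,1.0],[0.0,0.0,-0.03,0.29,-0.051,-0.248,1.0],[0.0,0.0,-0.038,0.363,-0.063,-0.259,1.0],[0.0,0.0,-0.046,0.436,-0.076,-0.27,1.0],[0.0,0.0,-0.054,0.508,-0.088,-0.281,1.0]]
11 [[0.0,0.0,-0.006,0.06,-0.002,0.014,1.0],[0.0,0.0,-0.012,0.12,-0.005,0.029,1.0],[0.0,0.0,-0.018,0.181,-0.007,0.043,1.0],[0.0,0.0,-0.023,0.241,-0.01,0.057,1.0],[0.0,0.0,-0.029,0.301,-0.012,0.072,1.0],[0.0,0.0,-0.035,0.361,-0.015,0.086,1.0],[0.0,0.0,-0.041,0.421,-0.017,0.101,1.0],[0.0,0.0,-0.041,0.421,-0.017,0.101,1.0],[0.0,0.0,-0.041,0.421,-0.017,0.101,1.0],[0.0,0.0,-0.041,0.421,-0.017,0.101,1.0],[0.0,0.0,-0.041,0.421,-0.017,0.101,1.0]]
6 [[0.0,0.0,0.0,0.0,0.0,0.029,1.0],[0.0,0.0,0.0,0.0,0.0,0.058,1.0],[0.0,0.0,0.0,0.0,0.0,0.087,1.0],[0.0,0.0,0.0,0.0,0.0,0.087,1.0],[0.0,0.0,0.0,0.0,0.0,0.087,1.0],[0.0,0.0,0.0,0.0,0.0,0.087,1.0]]
end [ 0.5584 -0.036   0.065 ]
```

Request:
apply_moves([
  [[0,0,0,0,0,-0.051,1],[0,0,0,0,0,-0.103,1],[0,0,0,0,0,-0.154,1],[0,0,0,0,0,-0.206,1],[0,0,-0.007,0.073,-0.013,-0.216,1],[0,0,-0.015,0.145,-0.025,-0.227,1],[0,0,-0.023,0.218,-0.038,-0.238,1],[0,0,-0.03,0.29,-0.051,-0.248,1],[0,0,-0.038,0.363,-0.063,-0.259,1],[0,0,-0.046,0.436,-0.076,-0.27,1],[0,0,-0.054,0.508,-0.088,-0.281,1]],
])

```text
clock: 26.32
tcp_pos: [0.5193, -0.1982, 0.1414]
orientation: [-2.496, -1.905, -0.004]
contact_force: [0.2, -0.3, -1.9]
grip_width: 0.0052
```

Request:
apply_moves([
  [[0,0,-0.006,0.06,-0.002,0.014,1],[0,0,-0.012,0.12,-0.005,0.029,1],[0,0,-0.018,0.181,-0.007,0.043,1],[0,0,-0.023,0.241,-0.01,0.057,1],[0,0,-0.029,0.301,-0.012,0.072,1],[0,0,-0.035,0.361,-0.015,0.086,1],[0,0,-0.041,0.421,-0.017,0.101,1],[0,0,-0.041,0.421,-0.017,0.101,1],[0,0,-0.041,0.421,-0.017,0.101,1],[0,0,-0.041,0.421,-0.017,0.101,1],[0,0,-0.041,0.421,-0.017,0.101,1]],
])

```text
clock: 27.23
tcp_pos: [0.5571, -0.0368, 0.1009]
orientation: [-2.372, -2.058, -0.003]
contact_force: [-0.5, -0.5, -1.7]
grip_width: 0.0051
```

Request:
apply_moves([
  [[0,0,0,0,0,0.029,1],[0,0,0,0,0,0.058,1],[0,0,0,0,0,0.087,1],[0,0,0,0,0,0.087,1],[0,0,0,0,0,0.087,1],[0,0,0,0,0,0.087,1]],
])

```text
clock: 27.73
tcp_pos: [0.5571, -0.0351, 0.0655]
orientation: [-2.369, -2.06, -0.003]
contact_force: [0.5, -0.2, -1.2]
grip_width: 0.0049
```

```bash
python3 - <<'E'
from h import *
from pl import *
grab('scene');grab('top')
o=r.get_obs();R=Rn.from_rotvec(o['orientation']).as_matrix();print(o['clock'],o['tcp_pos'],np.arctan2(R[1,0],R[0,0]),o['grip_width'],o['contact_force'])
tiles([('scene',313,185),('top',250,170)],'t10',h=100)
E
```

```text
27.8333 [ 0.55756192 -0.03501494  0.0661103 ] 1.4315393904362073 0.005122432099093523 [ 0.12611262 -0.1379349  -1.1424835 ]
```

View pics/t10.png

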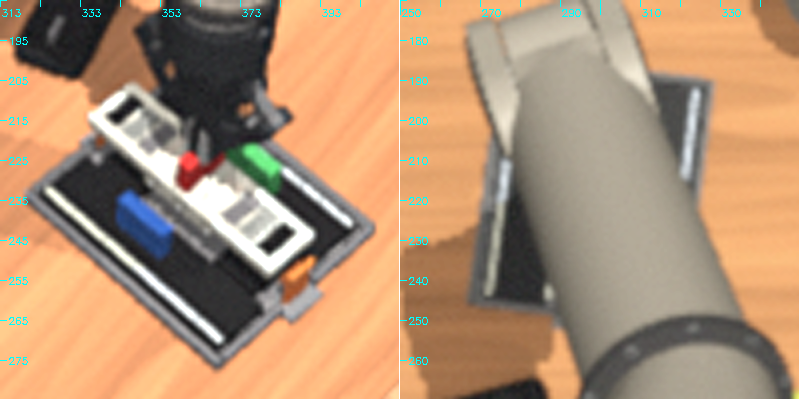

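```bash
python3 - <<'E'
from fit import *
o=np.array([313,185])-.375
K={(-90,-23):(88,115),(-90,23):(132,83),(90,23):(315,235),(90,-23):(270,276)}
p,e=fit([('scene',(*k,59),np.array(v)/4+o) for k,v in K.items()],(.56,-.04,-.141));print(p.round(4),e.round(1).tolist())
T={(-98,-82):(27,192),(98,82):(374,229),(98,-82):(217,368)}
p,e=fit([('scene',(*k,15),np.array(v)/4+o) for k,v in T.items()],(.56,-.04,-.141));print('tray',p.round(4),e.round(1).tolist())
E
```

```text
[ 0.5603 -0.0401 -0.1506] [[-0.1, 0.6], [0.3, -0.1], [-0.1, 0.1], [-0.2, -0.5]]
tray [ 0.5638 -0.0393 -0.1541] [[-0.6, 0.2], [0.6, 0.3], [0.0, -0.5]]
```

Request:
apply_moves([
  [[0,0,0,0,0,0.015,1],[0,0,0,0,0,0.03,1],[0,0,0,0,0,0.04,1],[0,0,0,0,0,0.045,1],[0,0,0,0,0,0.045,1]],
])

```text
clock: 28.25
tcp_pos: [0.5575, -0.0351, 0.0475]
orientation: [-2.369, -2.06, -0.004]
contact_force: [2.0, -0.3, 0.8]
grip_width: 0.0053
```

Request:
apply_moves([
  [[0,0,0,0,0.002,0.005,1],[0,0,0,0,0.002,0.01,1],[0,0,0,0,0.002,0.015,1],[0,0,0,0,0.002,0.015,1]],
])

```text
clock: 28.58
tcp_pos: [0.5587, -0.0351, 0.0422]
orientation: [-2.37, -2.061, -0.006]
contact_force: [2.3, -0.8, 2.5]
grip_width: 0.0054
```

Request:
apply_moves([
  [[0,0,0,0,0.001,0.008,1],[0,0,0,0,0.001,0.015,1],[0,0,0,0,0.001,0.02,1],[0,0,0,0,0.001,0.025,1],[0,0,0,0,0.001,0.025,1]],
])

```text
clock: 29.0
tcp_pos: [0.5587, -0.0352, 0.0339]
orientation: [-2.37, -2.061, -0.003]
contact_force: [-6.5, -0.5, 25.1]
grip_width: 0.0057
```

Request:
apply_moves([
  [[0,0,0,0,0,0.003,1],[0,0,0,0,0,0.005,1],[0,0,0,0,0,0.005,1],[0,0,0,0,0,0.005,1]],
])

```text
clock: 29.33
tcp_pos: [0.5588, -0.0352, 0.0337]
orientation: [2.371, 2.061, 0.003]
contact_force: [-12.5, -0.7, 43.3]
grip_width: 0.0054
```

Request:
apply_moves([
  [[0,0,0,0,0,-0.008,1],[0,0,0,0,0,-0.01,1],[0,0,0,0,0,-0.01,0.3],[0,0,0,0,0,-0.01,0.3],[0,0,0,0,0,-0.01,0.3],[0,0,0,0,0,-0.01,0.3],[0,0,0,0,0,-0.08,0.3],[0,0,0,0,0,-0.16,0.3],[0,0,0,0,0,-0.25,0.3],[0,0,0,0,0,-0.34,0.3],[0,0,0,0,0,-0.4,0.3]],
])

```text
clock: 30.25
tcp_pos: [0.5592, -0.0354, 0.1928]
orientation: [-2.37, -2.061, -0.007]
contact_force: [0.4, -0.1, -0.7]
grip_width: 0.0298
```

Request:
apply_moves([
  [[0,0,0,-0.08,0,0,0.3],[0,0,0,-0.17,0,0,0.3],[0,0,0,-0.26,0,0,0.3],[0,0,0,-0.35,0,0,0.3],[0,0,0,-0.44,0,0,0.3],[0,0,0,-0.52,0,0,0.3],[0,0,0,-0.58,0,0,0.3],[0,0,0,-0.6,0,0,0.3],[0,0,0,-0.6,0,0,0.3],[0,0,0,-0.6,0,0,0.3]],
])

```text
clock: 31.08
tcp_pos: [0.525, -0.2722, 0.1886]
orientation: [-2.368, -2.06, -0.005]
contact_force: [-0.6, 0.7, 0.2]
grip_width: 0.0295
```

```bash
python3 - <<'E'
from h import *
grab('scene','s_end');grab('top')
o=r.get_obs();print(o['clock'],o['tcp_pos'],o['grip_width'],o['contact_force'])
tiles([('scene',313,190),('top',250,170)],'t11',h=100)
E
```

```text
31.1833 [ 0.52557237 -0.27086628  0.18893878] 0.030062794175937192 [ 0.00315562  0.42576381 -0.09777611]
```

View pics/t11.png

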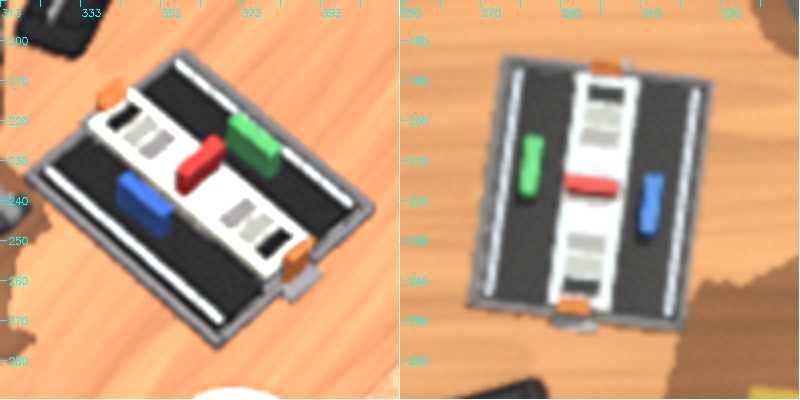

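```bash
python3 - <<'E'
from fit import *
for n,bx in (('scene',{'L':(325,200,350,225),'R':(375,240,400,265)}),('top',{'R':(290,180,310,196),'L':(283,238,303,252)})):
    a=cv2.imread(f'pics/{n}0.png');b=load(n)['pixels']
    for k,(u0,v0,u1,v1) in bx.items():
        out=[]
        for im in(a,b):
            c=im[v0:v1,u0:u1].astype(int); m=(c[...,2]>150)&(c[...,0]<70)&(c[...,1]<140)
            # hsv: more saturated than wood
            v,u=np.nonzero(m); out.append((len(u),round(u.mean()+u0,2),round(v.mean()+v0,2),u.min()+u0,u.max()+u0,v.min()+v0,v.max()+v0) if len(u) else None)
        print(n,k,out)
A=[]
for n,bx in (('scene',(325,200,355,225)),('scene',(370,235,400,260)),('top',(285,178,315,203)),('top',(278,235,308,260))):
    u0,v0,u1,v1=bx
    A.append(np.vstack([cv2.resize(im[v0:v1,u0:u1],(200,167),interpolation=cv2.INTER_CUBIC) for im in (cv2.imread(f'pics/{n}0.png'),load(n)['pixels'])]))
cv2.imwrite('pics/hooks.png',cv2.resize(np.hstack(A),None,fx=1,fy=1))
E
```

```text
scene L [(44, np.float64(339.55), np.float64(212.57), np.int64(329), np.int64(344), np.int64(203), np.int64(217)), (38, np.float64(339.37), np.float64(212.0), np.int64(329), np.int64(343), np.int64(200), np.int64(216))]
scene R [(16, np.float64(387.5), np.float64(252.0), np.int64(385), np.int64(390), np.int64(250), np.int64(254)), (15, np.float64(388.2), np.float64(252.07), np.int64(385), np.int64(399), np.int64(250), np.int64(254))]
top R [(15, np.float64(301.2), np.float64(184.6), np.int64(298), np.int64(304), np.int64(183), np.int64(186)), (14, np.float64(301.36), np.float64(184.71), np.int64(298), np.int64(304), np.int64(184), np.int64(186))]
top L [(20, np.float64(292.85), np.float64(246.05), np.int64(290), np.int64(296), np.int64(245), np.int64(247)), (19, np.float64(293.0), np.float64(246.11), np.int64(290), np.int64(296), np.int64(245), np.int64(247))]
```

View pics/hooks.png

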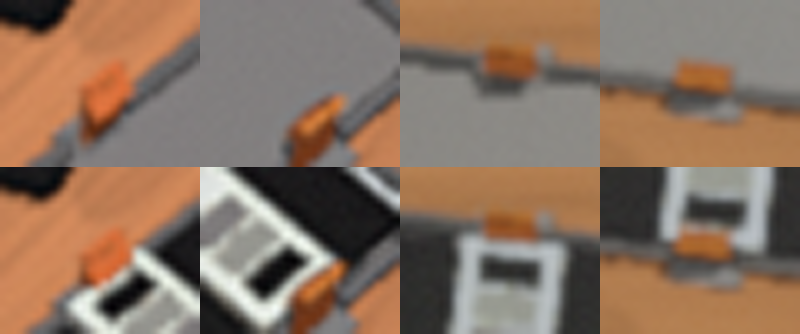

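```bash
python3 -c "
from bench import r
print(r.hand_in())"
```

```text
the job is handed in; nothing more can be done
None
```

The set is packed and handed in at about 31 s of the 72 s allowed. I used 12 pictures, two over the budget of 10.

**What I did:**
- **square_blue:** I took it by its fin and laid it in seat_a.
- **square_green:** I took it from the rack by its leg top and laid it flat on the desk where the blue square had been. I then took it again by the fin, turned it half a turn and laid it in seat_b.
- **keeper:** I pressed it down into the window until it stopped hard.

**Last checks:**
- **Squares:** the pictures taken before the keeper went in show both flat, fins up, with a clean rectangular window between them.
- **Keeper:** with the tool level, it stopped at 33.7 mm, against 33 mm expected when fully home. The force reached about 43 N at the stop, more than the 8 to 20 N needed.
- **Hooks:** in both cameras, both orange hooks stand upright within about 0.7 pixels of where they started. A bent hook would have moved about 2.6 pixels. The right nose is seen over the bar end. The left hook is partly hidden behind the bar in the scene view, so I judged it from its upright position and the level stop.

**What disagreed or was not checked:**
- **Cameras:** the two disagreed by 3 to 6 mm in x, so I used the average. The green square needed about 4 mm of correction by touch against the tray wall. It still showed a sideways force of a few newtons when I released it.
- **Click:** I did not do a pull test on the keeper.
- **Other objects:** the final picture covers only the tray area, so I did not check the others again after packing.

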